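# Put the knocked-over bulb-test stand back in its place

### The arm

A 6-joint arm with a two-finger parallel gripper is mounted at the origin on the work surface. World frame = base frame: x ahead of the robot, y to its left, z up, the work surface at z = 0. Lengths are in m, angles in degrees, forces in N, time in s.
With the tool pointing down it reaches from about 0.375 to 0.9 m from the base axis. Payload 3.1 kg.
Tool frame: the origin (TCP) lies at the very end of the fingers, on their centre line; the grasp point (between the pads) lies 19 mm behind it; y points along the fingers, z is the direction in which the jaws open and shut, and the axes are right-handed (so a half turn about y gives the same grasp; the last joint's range is limited). The gripper opens to 87 mm and grips with 3 to 60 N. Pads are 19 mm wide; open, the fingers measure 117 mm over their backs; the gripper's body (75 mm by 190 mm) begins 51 mm behind the grasp point.
Start: joints at [64.486, 30.224, 82.088, -0, 67.689, -10.227], TCP at [0.165, 0.603, 0.223] pointing down, gripper open.
Joint ranges: [-176.69, 176.69], [-43.24, 126.21], [12.49, 139.97], [-82, 262], [0, 151.66], [-163.58, 163.58]. Speed limits (degrees/s): [159.86, 159.86, 180, 180, 180, 180].

### API

Orientations are given as a 3x3 rotation matrix whose columns are the frame's x, y, z axes.
In Python, from rig import bot gives the robot as it stands. The module is installed in compiled form; this text tells all that it offers.
- The arm moves only by the tool arm_command, never from a script. Its argument "series" is a list of rows, each a list of 3 entries, a list of its own where there are three numbers: the shift along the tool's x, y, z each as a share of 0.2 m, from -1 to 1, then the turn about the tool's y as a share of 0.08 rad, from -1 to 1, then the opening, from -1 (shut) to 1 (fully open), so that 0 is half open. A call has 1 to 20 rows; each row shifts and turns the pose as measured when the row begins, along the tool's axes as they then stand; what a row does not reach is not made up. A row lasts 1/12 s, in which the tool goes at most 41.7 mm and 7.16 degrees, less where a joint would pass 70% of its speed; a pose out of reach is approached as far as the arm can. A call with a number of a shift or a turn outside -1 to 1 is refused whole. A call with a gripper value outside its range is refused whole. The fingers move at their own pace and stop on an object; the grip force is fixed at half the most. Time passes only in rows, so rows that do not move let the fingers close. It gives the time, the measured TCP pose, the force and the opening at its end, in the units of the state.
- bot.read_state(): the state, without advancing time (a new reading comes with each control period).
- bot.capture(name): name is "scene" or "top"; returns the picture (420x560x3 uint8, red, green, blue); there is no depth.
- bot.get_calibration(name): a dict with "mtx" (3x3 intrinsics, pixels), "rvec" (rotation vector, rad) and "tvec" (3), from world to camera coordinates, as OpenCV has them. Camera axes: x right, y down, z forward; pixel columns grow to the right and rows downward; lengths in m; the calibration is good to about 2 mm. A picture is of the moment at which its call begins. get_calibration takes no time and is no camera call.
- bot.hand_in(): hands the job in, once; it reports no verdict.
The state is a dict: "time_s": time; "joint_positions": joint angles; "qvel": joint speeds; "tau": joint torques, N m; "position": TCP position; "tcp_rot": TCP orientation; "force": force on the tool from outside, world axes, zero at the start; "moment": the same for the moment, N m; "opening": opening from 0.0 (shut) to 1.0 (fully open).
Only numpy, scipy, OpenCV 4.12 (cv2) and the standard library are available. Lean on these libraries where they do the work, as an engineer would, in place of code of your own. Each camera call takes 0.05 s, during which the arm holds its last target.

### The job

The test board at the back has three marked squares for bulb-test stands, but one stand has been knocked over in front of it and somebody has left a bulb carton in its square. Stand that carton upright in the white basket that already holds a carton, then set the fallen stand upright on the board, centred in the freed square with its foot square to the marks. Leave the other two stands, the carton in the basket and the other things on the table where they are.

Things in the scene. Friction and masses are not known exactly. Their poses are not given: they have to be found in the camera images.
- fallen_stand: knocked-over bulb-test stand, 165 mm, 0.5 kg: steel foot 80 x 80 x 16, round stem 22 thick, black block 48 x 48 (105 to 155 mm above the underside) with sides parallel to the foot's, brass socket 34 across, 10 high on top. Origin on the axis, 80 mm above the underside; z up the stem, x, y square to the foot. It lies on one side of foot and block, z 7 degrees below level
- stand_a: a bulb-test stand that stands upright on the test board and is to be left alone; same make as fallen_stand, 165 mm tall. Origin on the stand's axis, 80 mm above the underside of its foot; z runs up the stem
- stand_b: a bulb-test stand that stands upright on the test board and is to be left alone; same make as fallen_stand, 165 mm tall. Origin on the stand's axis, 80 mm above the underside of its foot; z runs up the stem
- stray_carton: plain cardboard bulb carton with a paper band, 62 x 62 mm and 130 mm tall, about 0.15 kg, standing on the test board in one of the three squares. Origin at the centre of its underside; z up, x and y square to its sides
- packed_carton: a carton of the same size already standing in the robot's-end half of the basket; leave it. Origin at the centre of its underside, z up
- carton_basket: white perforated plastic basket, fixed to the table, left or right of the fallen stand, 260 mm (its x) by 180 mm (its y), 70 mm high, walls and floor 5 mm thick; one carton stands in the -x half, the +x half is free. Origin at the centre of its underside; x along its length, away from the robot. Its inner floor is 5 mm above the origin
- bulb_basket: the other white basket, same size, fixed, full of clear globe bulbs that reach about 90 mm above the table; an obstacle on the other side. Origin at the centre of its underside
- test_board: flat grey board fixed to the table, 120 mm (its x) by 370 mm (its y), 12 mm thick, with three marked squares of 106 mm outlined in black, 115 mm apart along y. Origin at the centre of its underside; x points away from the robot, y to the left
- place_left (a point): centre of the left marked square, on the board's upper face; axes as the board's
- place_middle (a point): centre of the middle marked square, on the board's upper face; axes as the board's
- place_right (a point): centre of the right marked square, on the board's upper face; axes as the board's
- tape_roll: empty brown tape roll lying flat, 84 mm across, 24 mm high, 60 mm hole; leave it. Origin at the centre of its underside
- tester: small grey hand-held continuity tester lying flat, 75 x 45 x 25 mm; leave it. Origin at the centre of its underside
Mind the look-alikes: they are no part of the job. Leave any blue or red look-alike of the packed_carton alone.

How it is judged:
By the outcome, as a careful person would: the job done as asked, in the order asked, and still so for the second after the job is handed in, with the robot touching nothing.
It also fails if it takes over 64 s, if anything falls off the work surface, if the arm or the gripper's body presses on something with over 40 N, if the wrist force passes 120 N, or if a joint passes its speed limit or range.

## Working session

There is one attempt and no reset: what is moved stays moved. The work goes in short steps, Python scripts to look and compute and a tool call to move; the robot and the scene stay as the last step left them, time stands still between calls to the robot, and variables do not carry over. Pictures are saved under pics/ and viewed, and the job is handed in when it is done.

Besides the shell and the picture viewer there is one more tool, called after "Call:" as name(argument=value, ...), one argument or row to a line, values as JSON. arm_command: Moves the arm, as the interface text tells. Its arguments: {"type":"object","properties":{"series":{"type":"array"}},"required":["series"]}

```bash
mkdir -p pics; python3 - <<'E'
from rig import bot
import cv2,numpy as np
s=bot.read_state(); print({k:np.round(v,3).tolist() for k,v in s.items()})
for n in("scene","top"):
    im=bot.capture(n); cv2.imwrite(f"pics/{n}0.png",im[:,:,::-1]); c=bot.get_calibration(n); 
    R=cv2.Rodrigues(np.array(c["rvec"]))[0]; print(n,np.array(c["mtx"]).tolist(),(-R.T@np.array(c["tvec"]).ravel()).round(3), R.round(3).tolist())
E
```

```text
{'time_s': 0.0, 'joint_positions': [64.487, 30.278, 82.156, -0.001, 67.69, -10.227], 'qvel': [0.024, -0.032, -0.031, -0.057, 0.075, -0.029], 'tau': [0.001, -44.003, -17.66, 0.063, 0.058, -0.0], 'position': [0.164, 0.602, 0.222], 'tcp_rot': [[0.965, -0.001, 0.264], [-0.264, -0.002, 0.965], [-0.0, -1.0, -0.002]], 'force': [0.453, -0.684, -0.698], 'moment': [-0.025, -0.01, -0.065], 'opening': 1.003}
scene [[414.29577290944684, 0.0, 277.78095202782293], [0.0, 414.29577290944684, 213.04826813579564], [0.0, 0.0, 1.0]] [1.008 0.099 0.945] [[-0.153, 0.988, -0.011], [0.824, 0.121, -0.553], [-0.545, -0.093, -0.833]]
top [[536.8109520629048, 0.0, 278.4168831928226], [0.0, 536.8109520629048, 210.25591835647919], [0.0, 0.0, 1.0]] [ 0.1   -0.031  1.665] [[0.1, -0.995, 0.001], [-0.974, -0.099, -0.202], [0.201, 0.019, -0.979]]
```

View pics/scene0.png

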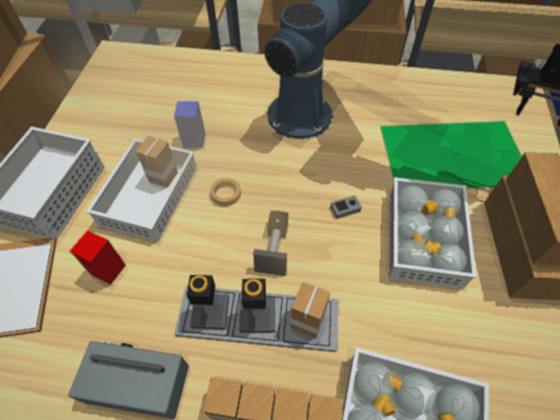

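View pics/top0.png

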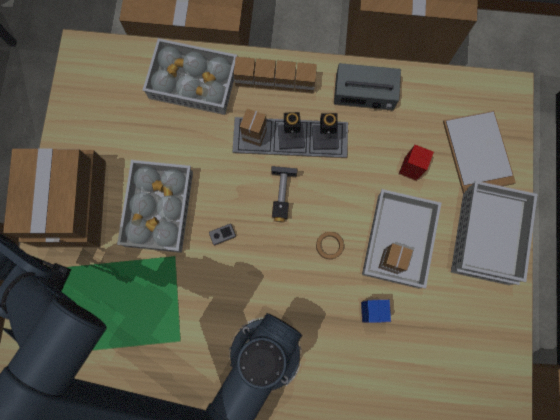

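```bash
cat >h.py <<'E'
import cv2,numpy as np
from rig import bot
C={n:bot.get_calibration(n) for n in("scene","top")}
def proj(n,p):
    c=C[n]; return cv2.projectPoints(np.float64(p).reshape(-1,3),np.float64(c["rvec"]),np.float64(c["tvec"]),np.float64(c["mtx"]),None)[0].reshape(-1,2)
def ray(n,uv):
    c=C[n]; R=cv2.Rodrigues(np.float64(c["rvec"]))[0]; o=-R.T@np.float64(c["tvec"]).ravel()
    d=R.T@np.linalg.inv(c["mtx"])@np.array([uv[0],uv[1],1.]); return o,d
def cast(n,uv,z):
    o,d=ray(n,uv); return o+d*(z-o[2])/d[2]
def tri(uv1,uv2):  # scene, top
    o1,d1=ray("scene",uv1);o2,d2=ray("top",uv2); d1/=np.linalg.norm(d1);d2/=np.linalg.norm(d2)
    t=np.linalg.lstsq(np.c_[d1,-d2],o2-o1,rcond=None)[0]; a=o1+d1*t[0];b=o2+d2*t[1]; return (a+b)/2,np.linalg.norm(a-b)
def crop(im,x0,y0,w,h,k,name):
    o=cv2.resize(im[y0:y0+h,x0:x0+w],None,fx=k,fy=k,interpolation=cv2.INTER_CUBIC)
    for i in range(0,w,10): cv2.line(o,(i*k,0),(i*k,6 if i%50 else 14),(255,0,255),1)
    for i in range(0,h,10): cv2.line(o,(0,i*k),(6 if i%50 else 14,i*k),(255,0,255),1)
    cv2.imwrite(f"pics/{name}.png",o)
E
python3 - <<'E'
from h import *
t=cv2.imread("pics/top0.png");s=cv2.imread("pics/scene0.png")
crop(t,220,100,140,130,5,"t_board"); crop(t,350,180,100,115,5,"t_bask")
crop(s,170,200,180,155,4,"s_board"); crop(s,80,120,130,125,5,"s_bask")
E
```

```text
(no output)
```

View pics/t_board.png

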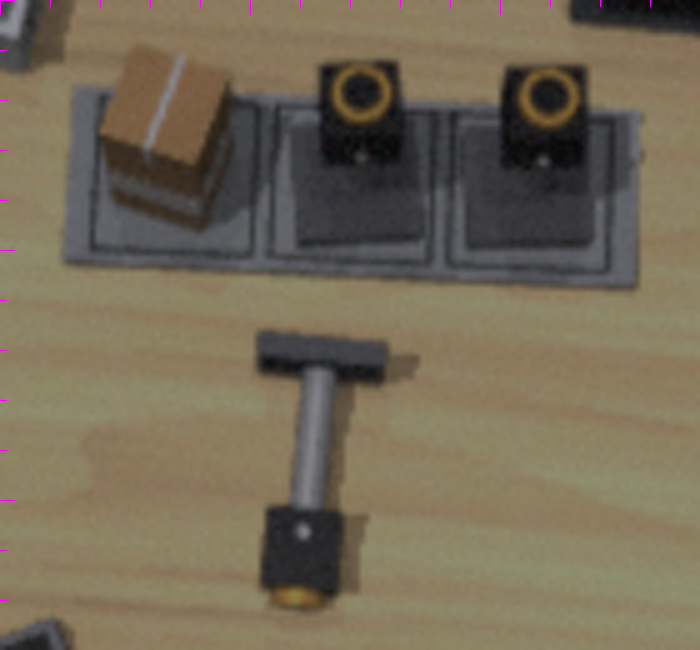

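View pics/s_board.png

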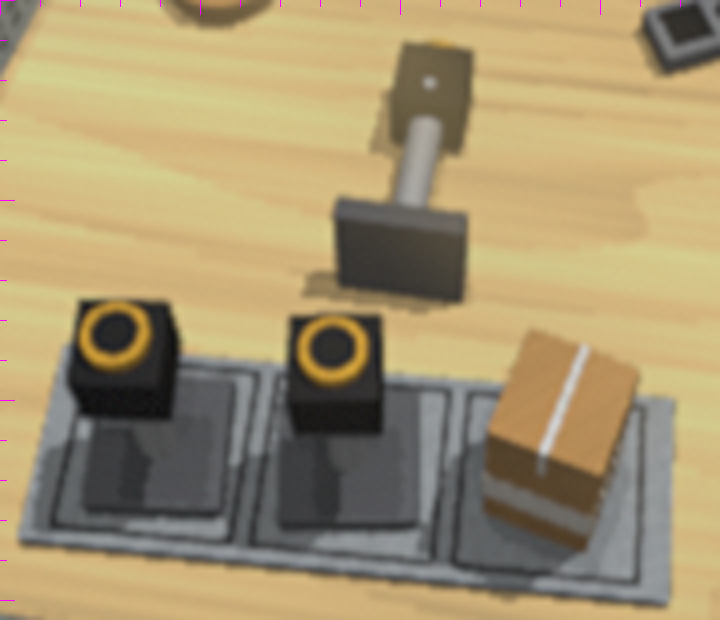

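View pics/t_bask.png

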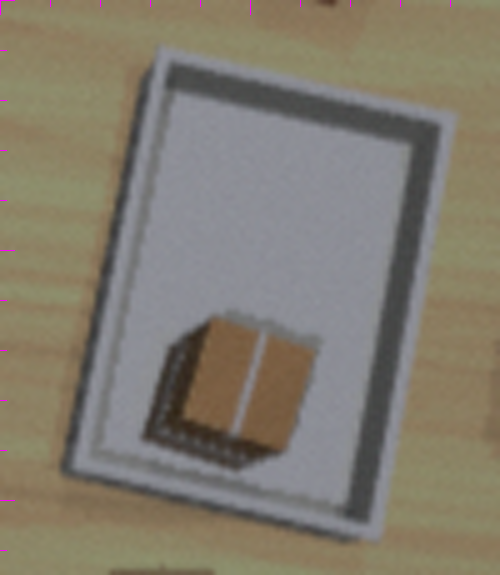

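View pics/s_bask.png

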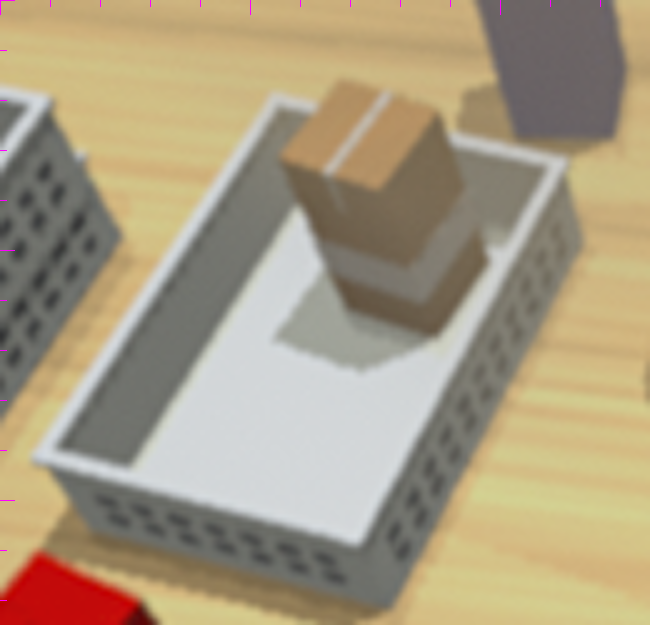

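```bash
cat > m.py <<'E'
from h import *
T=lambda l:[(220+x/5,100+y/5) for x,y in l]
S=lambda l:[(170+x/4,200+y/4) for x,y in l]
def show(nm,n,l,z):
    P=np.array([cast(n,p,z) for p in l])[:,:2]; e=np.diff(np.r_[P,P[:1]],axis=0)
    print(nm,n,"c",P.mean(0).round(4),"len",np.linalg.norm(e,axis=1).round(4),"ang",np.degrees(np.arctan2(e[:,1],e[:,0])).round(1)); return P
if __name__=="__main__":
    show("board","top",T([(75,88),(638,112),(637,287),(66,262)]),.012)
    show("board","scene",S([(66,345),(675,400),(667,604),(20,543)]),.012)
    show("sqL","top",T([(97,96),(262,104),(257,254),(91,248)]),.012)
    show("sqR","top",T([(452,110),(612,118),(609,271),(446,264)]),.012)
    show("sqL","scene",S([(470,391),(640,407),(638,581),(455,563)]),.012)
    show("carton","top",T([(135,47),(231,78),(195,165),(102,133)]),.142)
    show("carton","scene",S([(530,330),(638,372),(600,475),(486,432)]),.142)
    B=lambda l:[(350+x/5,180+y/5) for x,y in l]
    BS=lambda l:[(80+x/5,120+y/5) for x,y in l]
    show("bask","top",B([(157,47),(456,115),(381,540),(65,472)]),.07)
    show("bask","scene",BS([(33,458),(277,95),(569,160),(365,547)]),.07)
    show("packed","top",B([(213,317),(320,348),(288,450),(182,419)]),.135)
    show("packed","scene",BS([(342,80),(440,112),(381,190),(281,157)]),.135)
    for nm,a,b in [("foot top L",(466,213),(257,334)),("foot top R",(337,200),(388,343))]:
        print(nm,tri(S([a])[0],T([b])[0]))
    show("footbottomedge","scene",S([(337,203),(466,216)]),.08)
    show("footbottomedge","top",T([(257,333),(388,343)]),.08)
    show("footlow","scene",S([(463,301),(338,289)]),.0)
    show("block face corners top","top",T([(266,507),(344,514),(338,591),(262,586)]),.048)
    show("block face corners","scene",S([(403,42),(474,50),(463,153),(390,141)]),.05)
E
python3 m.py
```

```text
board top c [ 0.6832 -0.0143] len [0.3671 0.1188 0.3672 0.1185] ang [ -86.8 -176.    93.2    3.9]
board scene c [ 0.6897 -0.0062] len [0.3679 0.1196 0.365  0.121 ] ang [  93.     2.   -86.7 -176.6]
sqL top c [0.6795 0.1005] len [0.1077 0.1021 0.107  0.1036] ang [ -87.1 -175.9   93.6    4.5]
sqR top c [ 0.6922 -0.1278] len [0.1042 0.104  0.1048 0.1048] ang [ -87.2 -176.7   93.2    3. ]
sqL scene c [0.6808 0.1075] len [0.1009 0.1022 0.1024 0.1024] ang [  92.8    4.2  -87.  -176.7]
carton top c [0.6768 0.1015] len [0.0612 0.059  0.0593 0.0579] ang [-103.1  164.7   75.9  -13.5]
carton scene c [0.6829 0.1079] len [0.0597 0.0589 0.0606 0.0605] ang [  75.5  -13.8 -103.   165.4]
bask top c [ 0.3807 -0.3807] len [0.1854 0.2634 0.1893 0.2671] ang [-97.5 172.6  83.6  -8.2]
bask scene c [ 0.3833 -0.3736] len [0.2637 0.1826 0.2651 0.1875] ang [171.8  82.3  -7.2 -98.1]
packed top c [ 0.3145 -0.3612] len [0.0632 0.0621 0.0622 0.0621] ang [-100.7  165.8   79.3  -13.2]
packed scene c [ 0.3178 -0.3521] len [0.0613 0.0589 0.0609 0.0594] ang [  75.8  -13.8 -103.7  166.5]
foot top L (array([0.55566226, 0.03720824, 0.08948251]), np.float64(0.00536371300578842))
foot top R (array([ 0.55787505, -0.0408849 ,  0.08816084]), np.float64(0.009272036730415212))
footbottomedge scene c [0.5536 0.0011] len [0.0767 0.0767] ang [ 92. -88.]
footbottomedge top c [ 0.5603 -0.0053] len [0.0805 0.0805] ang [-88.7  91.3]
footlow scene c [0.5712 0.0013] len [0.0786 0.0786] ang [-87.5  92.5]
block face corners top top c [ 0.434  -0.0058] len [0.0483 0.0485 0.0467 0.0497] ang [ -89.5 -178.8   91.9    3. ]
block face corners scene c [0.4539 0.0041] len [0.0466 0.0775 0.0465 0.0751] ang [  90.6    2.9  -92.3 -176.9]
```

```bash
sed -i 's#220+x/5,100+y/5#220+(x+.5)/5-.5,100+(y+.5)/5-.5#; s#170+x/4,200+y/4#170+(x+.5)/4-.5,200+(y+.5)/4-.5#; s#350+x/5,180+y/5#350+(x+.5)/5-.5,180+(y+.5)/5-.5#; s#80+x/5,120+y/5#80+(x+.5)/5-.5,120+(y+.5)/5-.5#' m.py; python3 m.py | sed 's/len.*ang/ang/'
```

```text
board top c [ 0.6844 -0.0129] ang [ -86.8 -176.    93.2    3.9]
board scene c [ 0.689  -0.0072] ang [  93.     2.   -86.7 -176.6]
sqL top c [0.6807 0.1019] ang [ -87.1 -175.9   93.6    4.5]
sqR top c [ 0.6935 -0.1264] ang [ -87.2 -176.7   93.2    3. ]
sqL scene c [0.6801 0.1065] ang [  92.8    4.2  -87.  -176.6]
carton top c [0.678  0.1028] ang [-103.1  164.7   75.9  -13.5]
carton scene c [0.6822 0.107 ] ang [  75.4  -13.8 -103.   165.4]
bask top c [ 0.3818 -0.3794] ang [-97.5 172.6  83.6  -8.2]
bask scene c [ 0.3822 -0.3751] ang [171.8  82.3  -7.1 -98.1]
packed top c [ 0.3155 -0.36  ] ang [-100.7  165.8   79.3  -13.2]
packed scene c [ 0.3166 -0.3537] ang [  75.8  -13.7 -103.7  166.6]
foot top L (array([0.55613458, 0.03741588, 0.09223004]), np.float64(0.0033071711616828787))
foot top R (array([ 0.55837415, -0.04050623,  0.09098915]), np.float64(0.007287423938077106))
footbottomedge scene c [5.527e-01 1.000e-04] ang [ 92. -88.]
footbottomedge top c [ 0.5614 -0.0039] ang [-88.7  91.3]
footlow scene c [5.703e-01 2.000e-04] ang [-87.5  92.5]
block face corners top top c [ 0.4351 -0.0044] ang [ -89.5 -178.8   91.9    3.1]
block face corners scene c [0.4529 0.003 ] ang [  90.6    2.9  -92.3 -176.9]
```

Candidates for the stray carton: the plain carton on the board at top (254,124), the packed one at (399,257), the red one at (417,162), the blue one at (377,311) and the brown row at (275,75). I choose (254,124), in the left square; the crop shows it plain with a band. The target basket is the one at top (402,238). The empty basket at (495,232) is a look-alike.

```bash
cat > plan.py <<'E'
import sys,numpy as np
from rig import bot
def plan(tgt,yaw=None,n=10,op=1,R=None,p=None):
    s=bot.read_state(); p=np.array(s["position"]) if p is None else p; R=np.array(s["tcp_rot"])
    y0=np.degrees(np.arctan2(R[1,2],R[0,2])); d=0 if yaw is None else yaw-y0
    th=-np.radians(d)/n; rows=[]
    for i in range(n):
        t=(np.array(tgt)-p)/n; a=th*i; r=np.array([[np.cos(a),0,np.sin(a)],[0,1,0],[-np.sin(a),0,np.cos(a)]])
        sh=(R@r).T@t/.2; rows.append([sh.round(3).tolist(),round(th/.08,3),op])
    print("jaw yaw now",y0.round(2),"pos",p.round(4)); print(str(rows).replace(" ",""))
if __name__=="__main__":
    a=sys.argv; plan(eval(a[1]),eval(a[2]),int(a[3]),eval(a[4]))
E
python3 plan.py "(.4,.25,.26)" None 11 1
python3 - <<'E'
from h import *
for u in [(105,245),(105,150),(75,150),(75,243)]: print(cast("top",u,0)[:2].round(2))
E
```

```text
jaw yaw now 74.72 pos [0.1644 0.6023 0.2217]
[[[0.145,-0.017,-0.126],np.float64(-0.0),1],[[0.145,-0.017,-0.126],np.float64(-0.0),1],[[0.145,-0.017,-0.126],np.float64(-0.0),1],[[0.145,-0.017,-0.126],np.float64(-0.0),1],[[0.145,-0.017,-0.126],np.float64(-0.0),1],[[0.145,-0.017,-0.126],np.float64(-0.0),1],[[0.145,-0.017,-0.126],np.float64(-0.0),1],[[0.145,-0.017,-0.126],np.float64(-0.0),1],[[0.145,-0.017,-0.126],np.float64(-0.0),1],[[0.145,-0.017,-0.126],np.float64(-0.0),1],[[0.145,-0.017,-0.126],np.float64(-0.0),1]]
[0.28 0.53]
[0.58 0.58]
[0.57 0.68]
[0.27 0.62]
```

Call:
arm_command(
  series=[
    [[0.04, -0.02, -0.2], 0, 1],
    [[0.04, -0.02, -0.2], 0, 1],
    [[0.05, -0.02, -0.2], 0, 1],
    [[0.05, -0.02, -0.2], 0, 1],
    [[0.15, -0.02, -0.12], 0, 1],
    [[0.2, -0.02, -0.03], 0, 1],
    [[0.2, -0.02, 0], 0, 1],
    [[0.2, 0, 0], 0, 1],
  ],
)

```text
time_s: 0.77
position: [0.2854, 0.3609, 0.2435]
tcp_rot: [[0.968, -0.012, 0.25], [-0.25, -0.01, 0.968], [-0.01, -1.0, -0.013]]
force: [0.3, 0.6, 0.2]
opening: 1.004
```

```bash
python3 plan.py "(.62,.115,.26)" -14.2 20 1;
```

```text
jaw yaw now 75.53 pos [0.2854 0.3609 0.2435]
[[[0.096,-0.005,-0.039],np.float64(0.979),1],[[0.099,-0.005,-0.031],np.float64(0.979),1],[[0.101,-0.005,-0.023],np.float64(0.979),1],[[0.103,-0.005,-0.015],np.float64(0.979),1],[[0.104,-0.005,-0.007],np.float64(0.979),1],[[0.104,-0.005,0.001],np.float64(0.979),1],[[0.103,-0.005,0.009],np.float64(0.979),1],[[0.102,-0.005,0.017],np.float64(0.979),1],[[0.101,-0.005,0.025],np.float64(0.979),1],[[0.098,-0.005,0.033],np.float64(0.979),1],[[0.096,-0.005,0.041],np.float64(0.979),1],[[0.092,-0.005,0.048],np.float64(0.979),1],[[0.088,-0.005,0.055],np.float64(0.979),1],[[0.083,-0.005,0.062],np.float64(0.979),1],[[0.078,-0.005,0.068],np.float64(0.979),1],[[0.073,-0.005,0.074],np.float64(0.979),1],[[0.067,-0.005,0.079],np.float64(0.979),1],[[0.06,-0.005,0.084],np.float64(0.979),1],[[0.054,-0.005,0.089],np.float64(0.979),1],[[0.047,-0.005,0.093],np.float64(0.979),1]]
```

Call:
arm_command(
  series=[
    [[0.096, -0.005, -0.039], 0.98, 1],
    [[0.099, -0.005, -0.031], 0.98, 1],
    [[0.1, -0.005, -0.023], 0.98, 1],
    [[0.103, -0.005, -0.015], 0.98, 1],
    [[0.104, -0.005, -0.007], 0.98, 1],
    [[0.104, -0.005, 0], 0.98, 1],
    [[0.103, -0.005, 0.009], 0.98, 1],
    [[0.102, -0.005, 0.017], 0.98, 1],
    [[0.1, -0.005, 0.025], 0.98, 1],
    [[0.098, -0.005, 0.033], 0.98, 1],
    [[0.096, -0.005, 0.041], 0.98, 1],
    [[0.092, -0.005, 0.048], 0.98, 1],
    [[0.088, -0.005, 0.055], 0.98, 1],
    [[0.083, -0.005, 0.062], 0.98, 1],
    [[0.078, -0.005, 0.068], 0.98, 1],
    [[0.073, -0.005, 0.074], 0.98, 1],
    [[0.067, -0.005, 0.079], 0.98, 1],
    [[0.06, -0.005, 0.084], 0.98, 1],
    [[0.054, -0.005, 0.089], 0.98, 1],
    [[0.047, -0.005, 0.093], 0.98, 1],
  ],
)

```text
time_s: 2.43
position: [0.6235, 0.084, 0.2547]
tcp_rot: [[-0.329, -0.027, 0.944], [-0.944, -0.01, -0.33], [0.019, -1.0, -0.022]]
force: [1.1, 0.6, -0.3]
opening: 1.001
```

```bash
cat >look.py <<'E'
import sys
from h import *
tag=sys.argv[1]; boxes={"t":eval(sys.argv[2]),"s":eval(sys.argv[3])}
for n,k in(("top","t"),("scene","s")):
    if boxes[k]:
        im=bot.capture(n)[:,:,::-1].copy(); cv2.imwrite(f"pics/raw_{k}_{tag}.png",im); x,y,w,h,f=boxes[k]; crop(im,x,y,w,h,f,f"{k}_{tag}")
s=bot.read_state(); p=np.array(s["position"]);R=np.array(s["tcp_rot"])
print(round(s["time_s"],2),p.round(4),"yaw",np.degrees(np.arctan2(R[1,2],R[0,2])).round(2),"y axis",R[:,1].round(3),"op",round(s["opening"],3),"F",np.round(s["force"],1))
for o in (0.0435,-.0435): q=p+R[:,2]*o; print("fingertip",q.round(4),proj("top",q).round(1),proj("scene",q).round(1))
E
python3 look.py a "(200,90,160,140,4)" "(200,180,180,150,4)"; python3 plan.py "(.68,.105,.24)" -14.0 3 1
```

```text
2.53 [0.6255 0.0822 0.2546] yaw -19.24 y axis [-0.024 -0.012 -1.   ] op 0.999 F [ 0.3  0.4 -0.3]
fingertip [0.6666 0.0679 0.2538] [[262.9 111.1]] [[293.6 266. ]]
fingertip [0.5845 0.0965 0.2555] [[249.4 137.8]] [[313.8 229.9]]
jaw yaw now -19.24 pos [0.6255 0.0822 0.2546]
[[[-0.066,0.022,0.074],np.float64(-0.381),1],[[-0.064,0.022,0.076],np.float64(-0.381),1],[[-0.062,0.022,0.078],np.float64(-0.381),1]]
```

View pics/t_a.png

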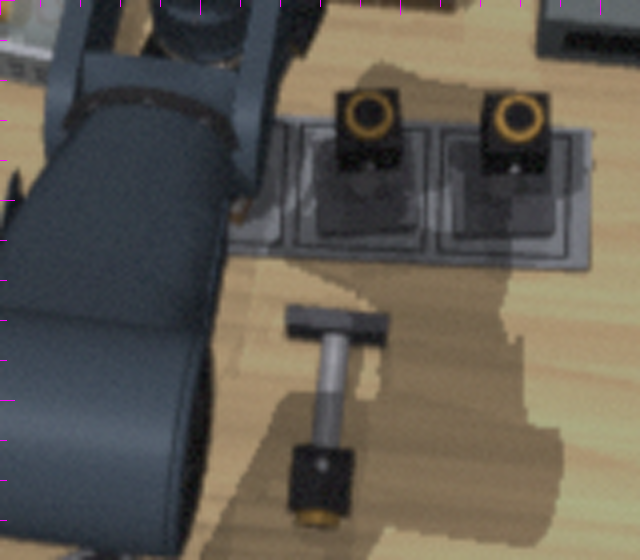

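View pics/s_a.png

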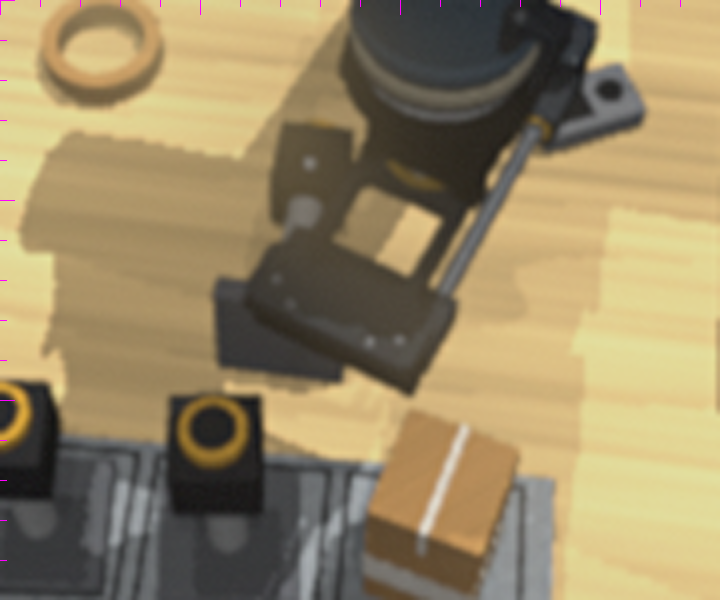

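Call:
arm_command(
  series=[
    [[-0.06, 0.02, 0.07], -0.4, 1],
    [[-0.06, 0.02, 0.08], -0.4, 1],
    [[-0.06, 0.02, 0.08], -0.3, 1],
    [[0, 0, 0], 0, 1],
    [[0, 0, 0], 0, 1],
  ],
)

```text
time_s: 2.95
position: [0.6767, 0.1043, 0.2377]
tcp_rot: [[-0.237, -0.034, 0.971], [-0.971, -0.01, -0.238], [0.018, -0.999, -0.031]]
force: [-0.3, -0.3, -0.3]
opening: 0.998
```

```bash
python3 look.py b "(200,90,160,140,4)" "(220,200,150,150,4)"; python3 plan.py "(.68,.105,.2)" -14.0 3 1
```

```text
3.05 [0.6763 0.1041 0.2379] yaw -13.8 y axis [-0.034 -0.01  -0.999] op 0.999 F [ 0.5  0.1 -0.2]
fingertip [0.7185 0.0937 0.2366] [[256.   95.4]] [[303.8 297.9]]
fingertip [0.6341 0.1145 0.2393] [[245.3 122.4]] [[319.9 257.5]]
jaw yaw now -13.8 pos [0.6763 0.1041 0.2379]
[[[-0.004,0.063,0.008],np.float64(0.015),1],[[-0.004,0.063,0.008],np.float64(0.015),1],[[-0.004,0.063,0.008],np.float64(0.015),1]]
```

View pics/s_b.png

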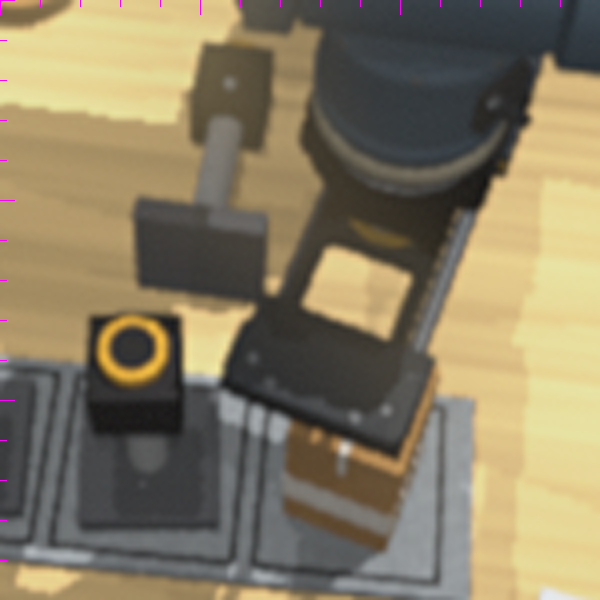

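```bash
python3 plan.py "(.68,.105,.095)" -14.0 6 1
```

```text
jaw yaw now -13.8 pos [0.6763 0.1041 0.2379]
[[[-0.004,0.119,0.006],np.float64(0.007),1],[[-0.004,0.119,0.006],np.float64(0.007),1],[[-0.004,0.119,0.006],np.float64(0.007),1],[[-0.004,0.119,0.006],np.float64(0.007),1],[[-0.004,0.119,0.006],np.float64(0.007),1],[[-0.004,0.119,0.006],np.float64(0.007),1]]
```

Call:
arm_command(
  series=[
    [[-0.004, 0.12, 0.006], 0, 1],
    [[-0.004, 0.12, 0.006], 0, 1],
    [[-0.004, 0.12, 0.006], 0, 1],
    [[-0.004, 0.12, 0.006], 0, 1],
    [[-0.004, 0.12, 0.006], 0, 1],
    [[-0.004, 0.12, 0.006], 0, 1],
    [[0, 0, 0], 0, 1],
  ],
)

```text
time_s: 3.63
position: [0.6754, 0.1055, 0.0967]
tcp_rot: [[-0.237, -0.028, 0.971], [-0.971, -0.011, -0.238], [0.017, -1.0, -0.025]]
force: [-0.6, 0.3, -0.7]
opening: 1.0
```

```bash
python3 look.py c "None" "(220,200,150,150,4)"
```

```text
3.68 [0.6767 0.1056 0.0991] yaw -13.74 y axis [-0.025 -0.011 -1.   ] op 1.0 F [0.1 0.3 0.2]
fingertip [0.719  0.0953 0.0982] [[257.3 113.7]] [[301.8 323.6]]
fingertip [0.6345 0.1159 0.1001] [[247.5 138.7]] [[315.9 287.2]]
```

View pics/s_c.png

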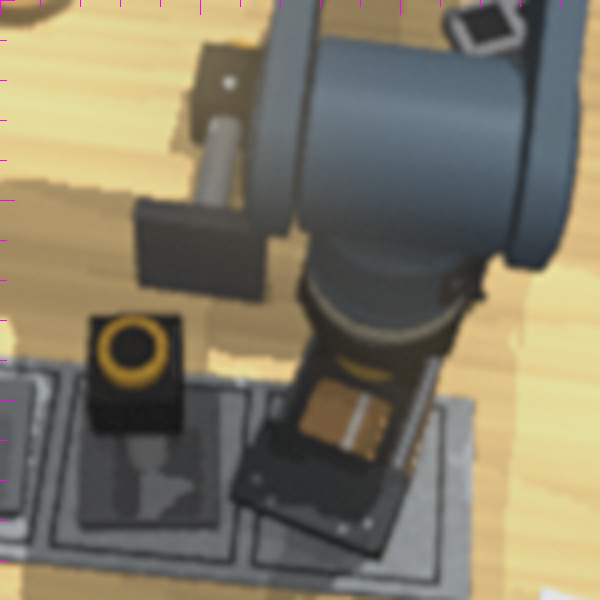

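Call:
arm_command(
  series=[
    [[0, 0, 0], 0, -1],
    [[0, 0, 0], 0, -1],
    [[0, 0, 0], 0, -1],
    [[0, 0, 0], 0, -1],
    [[0, 0, 0], 0, -1],
    [[0, 0, 0], 0, -1],
  ],
)

```text
time_s: 4.18
position: [0.6804, 0.1055, 0.1088]
tcp_rot: [[-0.237, -0.012, 0.971], [-0.971, -0.011, -0.237], [0.013, -1.0, -0.009]]
force: [0.2, -0.7, -1.8]
opening: 0.711
```

Call:
arm_command(
  series=[
    [[0, -0.04, 0], 0, -1],
    [[0, -0.1, 0], 0, -1],
    [[0, -0.14, 0], 0, -1],
    [[0, -0.14, 0], 0, -1],
    [[0, -0.1, 0], 0, -1],
    [[0, -0.06, 0], 0, -1],
  ],
)

```text
time_s: 4.68
position: [0.6782, 0.1068, 0.2267]
tcp_rot: [[-0.237, -0.024, 0.971], [-0.971, -0.011, -0.237], [0.016, -1.0, -0.021]]
force: [0.8, -0.3, -1.3]
opening: 0.71
```

```bash
python3 look.py d "None" "(180,180,190,150,4)"; python3 plan.py "(.52,-.16,.22)" -8 10 -1
```

```text
4.73 [0.6799 0.1069 0.2296] yaw -13.73 y axis [-0.019 -0.011 -1.   ] op 0.716 F [ 0.9 -0.4  0.4]
fingertip [0.7221 0.0966 0.2289] [[255.2  95.3]] [[305.  301.6]]
fingertip [0.6376 0.1172 0.2302] [[244.7 122.3]] [[320.8 261.5]]
jaw yaw now -13.73 pos [0.6799 0.1069 0.2296]
[[[0.149,0.008,-0.046],np.float64(-0.125),-1],[[0.148,0.008,-0.047],np.float64(-0.125),-1],[[0.148,0.008,-0.049],np.float64(-0.125),-1],[[0.147,0.008,-0.05],np.float64(-0.125),-1],[[0.147,0.008,-0.052],np.float64(-0.125),-1],[[0.146,0.008,-0.053],np.float64(-0.125),-1],[[0.145,0.008,-0.055],np.float64(-0.125),-1],[[0.145,0.008,-0.056],np.float64(-0.125),-1],[[0.144,0.008,-0.058],np.float64(-0.125),-1],[[0.144,0.008,-0.059],np.float64(-0.125),-1]]
```

View pics/s_d.png

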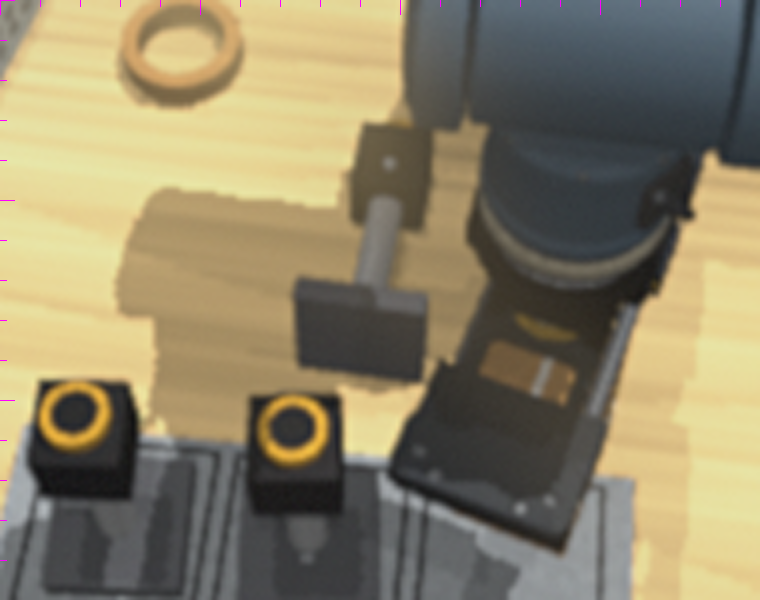

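```bash
python3 - <<'E'
import numpy as np
from plan import plan
plan((.53,.06,.25),-12,5,-1)
plan((.4475,-.383,.24),-7.7,14,-1,p=np.array((.53,.06,.245)))
E
```

```text
jaw yaw now -13.73 pos [0.6799 0.1069 0.2296]
[[[0.081,-0.017,-0.135],np.float64(-0.075),-1],[[0.081,-0.017,-0.135],np.float64(-0.075),-1],[[0.08,-0.017,-0.136],np.float64(-0.075),-1],[[0.079,-0.017,-0.136],np.float64(-0.075),-1],[[0.078,-0.017,-0.137],np.float64(-0.075),-1]]
jaw yaw now -13.73 pos [0.53  0.06  0.245]
[[[0.161,0.004,0.009],np.float64(-0.094),-1],[[0.161,0.004,0.008],np.float64(-0.094),-1],[[0.161,0.004,0.007],np.float64(-0.094),-1],[[0.161,0.004,0.005],np.float64(-0.094),-1],[[0.161,0.004,0.004],np.float64(-0.094),-1],[[0.161,0.004,0.003],np.float64(-0.094),-1],[[0.161,0.004,0.002],np.float64(-0.094),-1],[[0.161,0.004,0.0],np.float64(-0.094),-1],[[0.161,0.004,-0.001],np.float64(-0.094),-1],[[0.161,0.004,-0.002],np.float64(-0.094),-1],[[0.161,0.004,-0.003],np.float64(-0.094),-1],[[0.161,0.004,-0.004],np.float64(-0.094),-1],[[0.161,0.004,-0.006],np.float64(-0.094),-1],[[0.161,0.004,-0.007],np.float64(-0.094),-1]]
```

Call:
arm_command(
  series=[
    [[0.06, -0.02, -0.08], 0, -1],
    [[0.08, -0.02, -0.135], 0, -1],
    [[0.08, -0.02, -0.135], 0, -1],
    [[0.08, -0.02, -0.135], 0, -1],
    [[0.08, -0.02, -0.135], 0, -1],
    [[0.08, -0.02, -0.05], 0, -1],
    [[0.14, 0, 0.01], -0.1, -1],
    [[0.16, 0, 0.01], -0.1, -1],
    [[0.16, 0, 0.01], -0.1, -1],
    [[0.16, 0, 0], -0.1, -1],
    [[0.16, 0, 0], -0.1, -1],
    [[0.16, 0, 0], -0.1, -1],
    [[0.16, 0, 0], -0.1, -1],
    [[0.16, 0, 0], -0.1, -1],
    [[0.16, 0, 0], -0.1, -1],
    [[0.14, 0, 0], -0.1, -1],
    [[0.1, 0, 0], -0.1, -1],
    [[0.05, 0, 0], -0.1, -1],
  ],
)

```text
time_s: 6.23
position: [0.4529, -0.2989, 0.2599]
tcp_rot: [[-0.13, -0.017, 0.991], [-0.991, -0.007, -0.13], [0.01, -1.0, -0.016]]
force: [-0.1, -0.5, -0.9]
opening: 0.712
```

```bash
python3 look.py e "(340,170,120,130,4)" "(60,80,180,170,4)"; python3 plan.py "(.4475,-.383,.24)" -7.7 5 -1
```

```text
6.33 [ 0.4531 -0.2982  0.2598] yaw -7.55 y axis [-0.017 -0.007 -1.   ] op 0.707 F [-0.4 -0.4 -1.1]
fingertip [ 0.4962 -0.3039  0.2591] [[392.9 182.5]] [[132.1 170.8]]
fingertip [ 0.41   -0.2924  0.2605] [[386.9 213.1]] [[150.  141.5]]
jaw yaw now -7.55 pos [ 0.4531 -0.2982  0.2598]
[[[0.085,0.02,0.006],np.float64(0.006),-1],[[0.085,0.02,0.006],np.float64(0.006),-1],[[0.085,0.02,0.006],np.float64(0.006),-1],[[0.085,0.02,0.006],np.float64(0.006),-1],[[0.085,0.02,0.006],np.float64(0.006),-1]]
```

View pics/s_e.png

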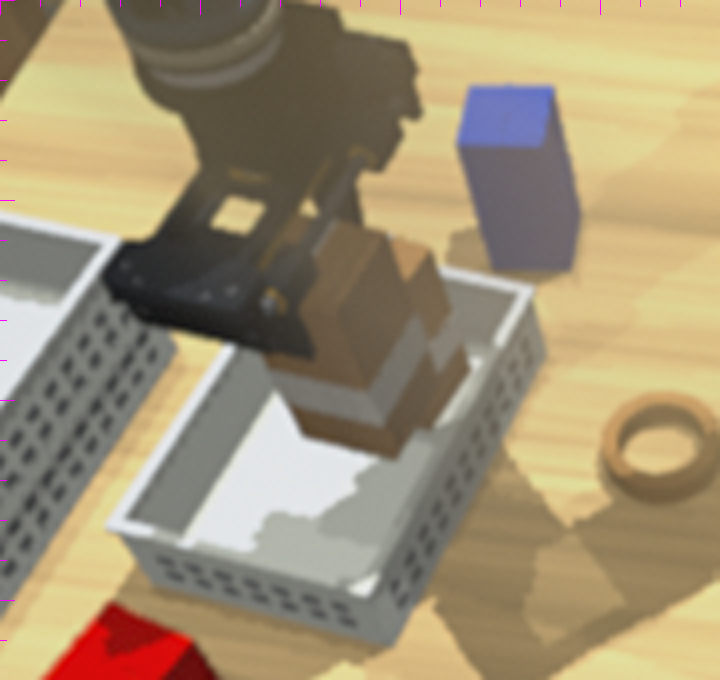

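Call:
arm_command(
  series=[
    [[0.06, 0, 0.005], 0, -1],
    [[0.1, 0, 0.006], 0, -1],
    [[0.11, 0, 0.006], 0, -1],
    [[0.1, 0, 0.006], 0, -1],
    [[0.06, 0, 0.006], 0, -1],
    [[0, 0.05, 0], 0, -1],
    [[0, 0.1, 0], 0, -1],
    [[0, 0.1, 0], 0, -1],
    [[0, 0.1, 0], 0, -1],
    [[0, 0.1, 0], 0, -1],
    [[0, 0.04, 0], 0, -1],
  ],
)

```text
time_s: 7.25
position: [0.4477, -0.3781, 0.1575]
tcp_rot: [[-0.123, -0.016, 0.992], [-0.992, -0.002, -0.123], [0.004, -1.0, -0.016]]
force: [-0.5, 1.0, -1.9]
opening: 0.711
```

```bash
python3 look.py f "(340,170,120,130,4)" "(60,80,180,170,4)"; python3 plan.py "(.4475,-.384,.106)" -7.7 3 -1
```

```text
7.35 [ 0.4479 -0.3785  0.1585] yaw -7.05 y axis [-0.016 -0.002 -1.   ] op 0.713 F [ 0.4  0.3 -1.4]
fingertip [ 0.491  -0.3838  0.1578] [[413.1 195.8]] [[113.7 192.6]]
fingertip [ 0.4047 -0.3732  0.1592] [[408.  224.7]] [[130.4 165.1]]
jaw yaw now -7.05 pos [ 0.4479 -0.3785  0.1585]
[[[0.009,0.087,0.002],np.float64(0.047),-1],[[0.009,0.087,0.002],np.float64(0.047),-1],[[0.009,0.087,0.002],np.float64(0.047),-1]]
```

View pics/s_f.png

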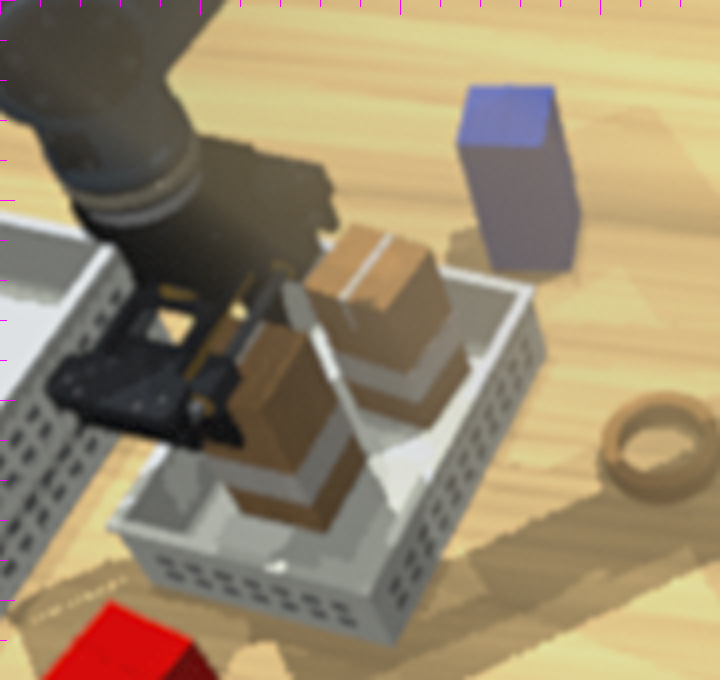

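View pics/t_f.png

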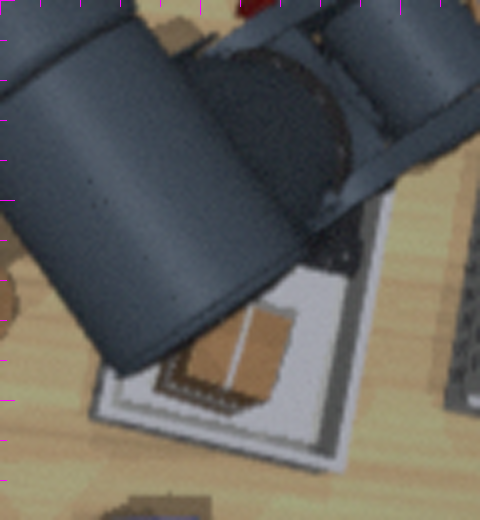

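Call:
arm_command(
  series=[
    [[0.008, 0.08, 0], 0.04, -1],
    [[0.008, 0.08, 0], 0.04, -1],
    [[0.008, 0.06, 0], 0.04, -1],
    [[0, 0.03, 0], 0, -1],
    [[0, 0.02, 0], 0, -1],
  ],
)

```text
time_s: 7.77
position: [0.4509, -0.385, 0.1083]
tcp_rot: [[-0.13, -0.008, 0.991], [-0.991, -0.011, -0.13], [0.012, -1.0, -0.007]]
force: [0.2, -0.1, -1.8]
opening: 0.714
```

Call:
arm_command(
  series=[
    [[0, 0.025, 0], 0, -1],
    [[0, 0.02, 0], 0, -1],
  ],
)

```text
time_s: 7.93
position: [0.452, -0.3859, 0.1003]
tcp_rot: [[-0.13, -0.006, 0.992], [-0.991, -0.013, -0.13], [0.014, -1.0, -0.004]]
force: [1.5, 2.8, 16.9]
opening: 0.711
```

Call:
arm_command(
  series=[
    [[0, 0, 0], 0, 1],
    [[0, 0, 0], 0, 1],
    [[0, 0, 0], 0, 1],
    [[0, 0, 0], 0, 1],
    [[0, 0, 0], 0, 1],
  ],
)

```text
time_s: 8.35
position: [0.4536, -0.3875, 0.1026]
tcp_rot: [[-0.13, -0.002, 0.992], [-0.991, -0.018, -0.13], [0.018, -1.0, -0.0]]
force: [0.4, 0.4, -0.4]
opening: 0.966
```

Call:
arm_command(
  series=[
    [[0, -0.05, 0], 0, 1],
    [[0, -0.1, 0], 0, 1],
    [[0, -0.2, 0], 0, 1],
    [[0, -0.2, 0], 0, 1],
    [[-0.05, -0.15, 0], 0, 1],
    [[-0.15, 0, 0], 0, 1],
    [[-0.2, 0, 0], 0, 1],
    [[-0.2, 0, 0], 0, 1],
    [[-0.2, 0, 0], 0, 1],
    [[-0.1, 0, 0], 0, 1],
  ],
)

```text
time_s: 9.18
position: [0.479, -0.2084, 0.2542]
tcp_rot: [[-0.141, 0.007, 0.99], [-0.99, -0.027, -0.141], [0.025, -1.0, 0.011]]
force: [-0.1, -0.3, -0.0]
opening: 0.998
```

```bash
python3 look.py g "(340,170,120,130,4)" "(60,80,180,170,4)"; python3 plan.py "(.434,.0,.24)" -88 18 1
```

```text
9.28 [ 0.4793 -0.2088  0.2542] yaw -7.94 y axis [ 0.007 -0.027 -1.   ] op 0.999 F [ 0.  -0.8  0.4]
fingertip [ 0.5223 -0.2148  0.2547] [[360.4 170.5]] [[169.1 186.5]]
fingertip [ 0.4362 -0.2028  0.2537] [[353.7 200.8]] [[185.9 156.6]]
jaw yaw now -7.94 pos [ 0.4793 -0.2088  0.2542]
[[[-0.056,0.002,-0.02],np.float64(0.97),1],[[-0.054,0.002,-0.025],np.float64(0.97),1],[[-0.052,0.002,-0.029],np.float64(0.97),1],[[-0.05,0.002,-0.033],np.float64(0.97),1],[[-0.047,0.002,-0.037],np.float64(0.97),1],[[-0.044,0.002,-0.04],np.float64(0.97),1],[[-0.041,0.002,-0.043],np.float64(0.97),1],[[-0.037,0.002,-0.046],np.float64(0.97),1],[[-0.033,0.002,-0.049],np.float64(0.97),1],[[-0.03,0.002,-0.052],np.float64(0.97),1],[[-0.025,0.002,-0.054],np.float64(0.97),1],[[-0.021,0.002,-0.056],np.float64(0.97),1],[[-0.017,0.002,-0.057],np.float64(0.97),1],[[-0.012,0.002,-0.058],np.float64(0.97),1],[[-0.008,0.002,-0.059],np.float64(0.97),1],[[-0.003,0.002,-0.059],np.float64(0.97),1],[[0.001,0.002,-0.059],np.float64(0.97),1],[[0.006,0.002,-0.059],np.float64(0.97),1]]
```

View pics/s_g.png

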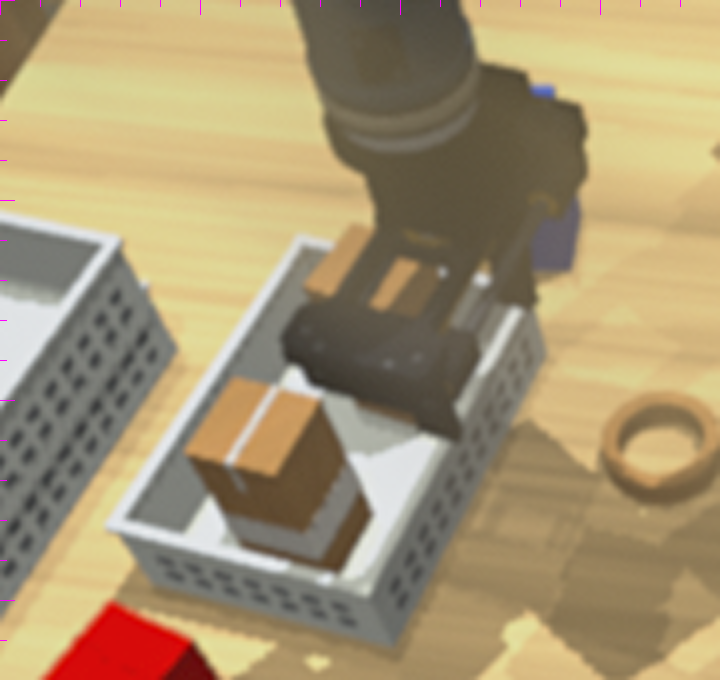

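View pics/t_g.png

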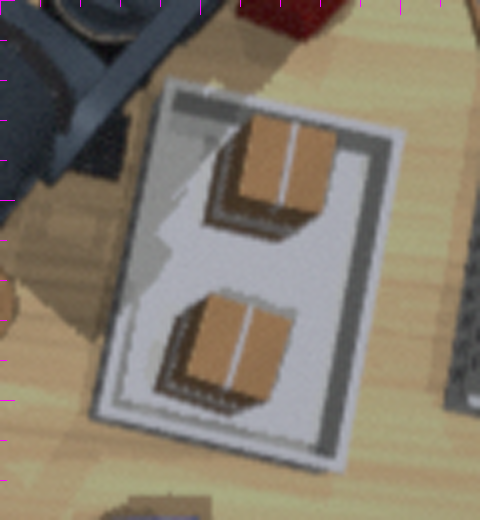

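```bash
cat > m2.py <<'E'
from m import *
f=lambda x0,y0,k:(lambda l:[(x0+(x+.5)/k-.5,y0+(y+.5)/k-.5) for x,y in l])
show("carton@TCP(.452,-.386)","top",f(340,170,4)([(247,115),(337,129),(319,212),(239,196)]),.135)
show("carton","scene",f(60,80,4)([(239,377),(322,402),(275,475),(187,450)]),.135)
show("block far edge (155)","scene",S([(403,42),(474,50)]),.0477)
show("block 155 edge","top",T([(338,593),(262,586)]),.0477)
show("block 105 edge","top",T([(266,507),(344,514)]),.0534)
show("block 105 lower edge","scene",S([(463,153),(390,141)]),.0057)
# foot bottom face: centre tilted; low corner pt (0,40): z=16*sin6.6 up? 
a=np.radians(6.57)
for n,l in(("top",T([(257,332),(388,343)])),("scene",S([(337,203),(466,216)]))): show("foot upper bottom edge",n,l,.0795+.0018)
show("foot lower bottom edge","scene",S([(463,301),(338,289)]),.0018)
show("foot upper inner edge","top",T([(259,356),(387,370)]),.0795)
show("stem low mid / up","top",T([(318,370),(309,505)]),.045)
E
python3 m2.py
```

```text
carton@TCP(.452,-.386) top c [ 0.4529 -0.3852] len [0.0661 0.0637 0.0586 0.0609] ang [-93.3 170.8  84.2  -2.4]
carton scene c [ 0.453  -0.3809] len [0.0598 0.0586 0.0609 0.0603] ang [ 78.8  -9.3 -99.6 169.6]
block far edge (155) scene c [0.4133 0.0008] len [0.0468 0.0468] ang [ 90.6 -89.4]
block 155 edge top c [ 0.41   -0.0054] len [0.0468 0.0468] ang [ 90.4 -89.6]
block 105 edge top c [ 0.4584 -0.0036] len [0.0482 0.0482] ang [-89.5  90.5]
block 105 lower edge scene c [4.655e-01 4.000e-04] len [0.0488 0.0488] ang [-92.3  87.7]
foot upper bottom edge top c [ 0.5614 -0.0039] len [0.0805 0.0805] ang [-89.2  90.8]
foot upper bottom edge scene c [5.534e-01 3.000e-04] len [0.0767 0.0767] ang [ 92. -88.]
foot lower bottom edge scene c [5.711e-01 4.000e-04] len [0.0785 0.0785] ang [-87.5  92.5]
foot upper inner edge top c [ 0.5458 -0.0058] len [0.0788 0.0788] ang [-90.7  89.3]
stem low mid / up top c [ 0.5073 -0.0041] len [0.0867 0.0867] ang [-178.    2.]
```

Call:
arm_command(
  series=[
    [[-0.056, 0, -0.02], 0.97, 1],
    [[-0.054, 0, -0.025], 0.97, 1],
    [[-0.052, 0, -0.029], 0.97, 1],
    [[-0.05, 0, -0.033], 0.97, 1],
    [[-0.047, 0, -0.037], 0.97, 1],
    [[-0.044, 0, -0.04], 0.97, 1],
    [[-0.041, 0, -0.043], 0.97, 1],
    [[-0.037, 0, -0.046], 0.97, 1],
    [[-0.033, 0, -0.049], 0.97, 1],
    [[-0.03, 0, -0.052], 0.97, 1],
    [[-0.025, 0, -0.054], 0.97, 1],
    [[-0.021, 0, -0.056], 0.97, 1],
    [[-0.017, 0, -0.057], 0.97, 1],
    [[-0.012, 0, -0.058], 0.97, 1],
    [[-0.008, 0, -0.059], 0.97, 1],
    [[-0.003, 0, -0.055], 0.9, 1],
    [[0, 0, -0.04], 0.5, 1],
    [[0, 0, 0], 0, 1],
  ],
)

```text
time_s: 10.78
position: [0.4485, -0.0267, 0.2576]
tcp_rot: [[-0.997, 0.024, 0.077], [-0.079, -0.048, -0.996], [-0.021, -0.999, 0.05]]
force: [0.4, 0.0, -0.3]
opening: 1.001
```

```bash
python3 look.py h "(200,90,160,140,4)" "(200,130,180,150,4)"; python3 plan.py "(.433,-.003,.12)" -88 5 1
```

```text
10.88 [ 0.4491 -0.0277  0.2577] yaw -85.48 y axis [ 0.025 -0.049 -0.998] op 1.003 F [0.4 0.3 0.7]
fingertip [ 0.4525 -0.071   0.2599] [[305.7 189.6]] [[242.6 167. ]]
fingertip [0.4457 0.0156 0.2554] [[273.5 189.3]] [[283.  170.4]]
jaw yaw now -85.48 pos [ 0.4491 -0.0277  0.2577]
[[[0.017,0.136,-0.033],np.float64(0.11),1],[[0.017,0.136,-0.033],np.float64(0.11),1],[[0.018,0.136,-0.033],np.float64(0.11),1],[[0.018,0.136,-0.032],np.float64(0.11),1],[[0.018,0.136,-0.032],np.float64(0.11),1]]
```

View pics/s_h.png

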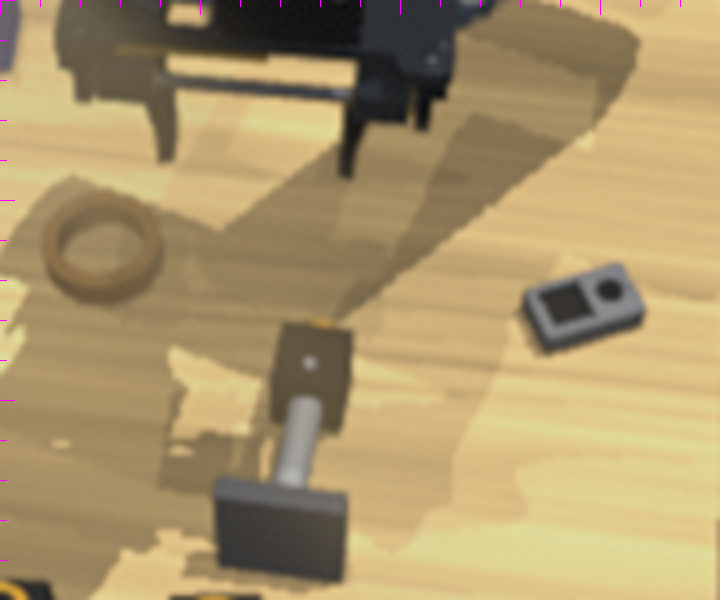

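```bash
python3 plan.py "(.433,-.0035,.08)" -88 8 1
```

```text
jaw yaw now -85.48 pos [ 0.4491 -0.0277  0.2577]
[[[0.011,0.11,-0.022],np.float64(0.069),1],[[0.011,0.11,-0.021],np.float64(0.069),1],[[0.011,0.11,-0.021],np.float64(0.069),1],[[0.012,0.11,-0.021],np.float64(0.069),1],[[0.012,0.11,-0.021],np.float64(0.069),1],[[0.012,0.11,-0.021],np.float64(0.069),1],[[0.012,0.11,-0.021],np.float64(0.069),1],[[0.012,0.11,-0.021],np.float64(0.069),1]]
```

Call:
arm_command(
  series=[
    [[0.012, 0.11, -0.021], 0.07, 1],
    [[0.012, 0.11, -0.021], 0.07, 1],
    [[0.012, 0.11, -0.021], 0.07, 1],
    [[0.012, 0.11, -0.021], 0.07, 1],
    [[0.012, 0.11, -0.021], 0.07, 1],
    [[0.012, 0.11, -0.021], 0.07, 1],
    [[0.012, 0.11, -0.021], 0.07, 1],
    [[0.012, 0.11, -0.021], 0.07, 1],
  ],
)

```text
time_s: 11.55
position: [0.4471, -0.0157, 0.0808]
tcp_rot: [[-0.998, 0.053, 0.033], [-0.036, -0.06, -0.998], [-0.051, -0.997, 0.062]]
force: [1.0, -0.7, -0.6]
opening: 0.998
```

```bash
python3 look.py i "None" "(200,130,180,150,4)"; python3 plan.py "(.433,-.0035,.010)" -88 5 1
```

```text
11.6 [ 0.4443 -0.015   0.0774] yaw -88.14 y axis [ 0.045 -0.058 -0.997] op 1.0 F [-1.1  0.  -3.1]
fingertip [ 0.4457 -0.0584  0.08  ] [[298.3 205.7]] [[253.9 211.7]]
fingertip [0.4428 0.0284 0.0748] [[269.6 204.1]] [[288.3 216.1]]
jaw yaw now -88.14 pos [ 0.4443 -0.015   0.0774]
[[[0.014,0.066,-0.016],np.float64(-0.006),1],[[0.014,0.066,-0.016],np.float64(-0.006),1],[[0.014,0.066,-0.016],np.float64(-0.006),1],[[0.014,0.066,-0.016],np.float64(-0.006),1],[[0.014,0.066,-0.016],np.float64(-0.006),1]]
```

View pics/s_i.png

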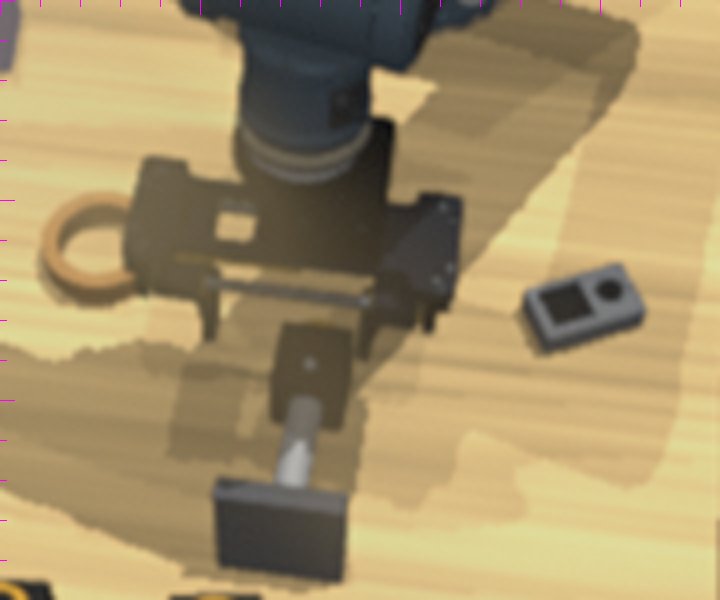

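Call:
arm_command(
  series=[
    [[0, 0, 0], 0, 1],
    [[0, 0, 0], 0, 1],
    [[0, 0, 0], 0, 1],
    [[0, 0, 0], 0, 1],
    [[0, 0, 0], 0, 1],
    [[0, 0, 0], 0, 1],
  ],
)

```text
time_s: 12.1
position: [0.4479, -0.0184, 0.08]
tcp_rot: [[-0.998, 0.05, 0.033], [-0.036, -0.061, -0.998], [-0.048, -0.997, 0.062]]
force: [0.2, 0.3, -0.0]
opening: 1.002
```

Call:
arm_command(
  series=[
    [[0, 0, 0.05], 0, 1],
    [[0, 0, 0.1], 0, 1],
    [[0, 0, 0.1], 0, 1],
    [[0, 0, 0.05], 0, 1],
    [[0, 0, 0], 0, 1],
    [[0, 0, 0], 0, 1],
  ],
)

```text
time_s: 12.6
position: [0.453, -0.0809, 0.0886]
tcp_rot: [[-0.998, 0.06, 0.035], [-0.039, -0.064, -0.997], [-0.058, -0.996, 0.067]]
force: [0.2, 0.2, 0.4]
opening: 1.0
```

Call:
arm_command(
  series=[
    [[0, 0, -0.05], 0, 1],
    [[0, 0, -0.1], 0, 1],
    [[0, 0, -0.1], 0, 1],
    [[0, 0, -0.05], 0, 1],
    [[0, 0, 0], 0, 1],
    [[0, 0, 0], 0, 1],
  ],
)

```text
time_s: 13.1
position: [0.451, -0.0166, 0.0863]
tcp_rot: [[-0.997, 0.064, 0.036], [-0.04, -0.065, -0.997], [-0.061, -0.996, 0.068]]
force: [0.0, -0.1, 0.6]
opening: 1.002
```

```bash
python3 - <<'E'
from rig import bot; import numpy as np
s=bot.read_state(); print(np.round(s["joint_positions"],2),np.round(s["tau"],2))
E
```

```text
[-14.46  30.5  116.35  -5.65  28.79  78.19] [ 2.300e-01 -3.344e+01 -6.760e+00 -5.000e-02 -3.000e-01  3.000e-02]
```

```bash
python3 plan.py "(.434,-.0047,.010)" -88.2 6 1
```

```text
jaw yaw now -87.91 pos [ 0.451  -0.0166  0.0863]
[[[0.018,0.062,-0.015],np.float64(0.01),1],[[0.018,0.062,-0.015],np.float64(0.01),1],[[0.018,0.062,-0.015],np.float64(0.01),1],[[0.018,0.062,-0.015],np.float64(0.01),1],[[0.018,0.062,-0.015],np.float64(0.01),1],[[0.018,0.062,-0.015],np.float64(0.01),1]]
```

Call:
arm_command(
  series=[
    [[0.03, 0.05, -0.015], 0, 1],
    [[0.03, 0.06, -0.015], 0, 1],
    [[0.03, 0.06, -0.015], 0, 1],
    [[0.02, 0.06, -0.015], 0, 1],
    [[0.02, 0.05, -0.015], 0, 1],
    [[0, 0, 0], 0, 1],
  ],
)

```text
time_s: 13.6
position: [0.4311, -0.0075, 0.0281]
tcp_rot: [[-0.997, 0.073, 0.037], [-0.042, -0.068, -0.997], [-0.07, -0.995, 0.07]]
force: [-0.9, 0.1, 0.4]
opening: 1.001
```

```bash
python3 look.py j "None" "(200,130,180,150,4)"; python3 plan.py "(.434,-.0047,.010)" -88.2 3 1
```

```text
13.65 [ 0.432  -0.0078  0.0287] yaw -87.87 y axis [ 0.074 -0.068 -0.995] op 1.002 F [-0.2 -0.4  0.6]
fingertip [ 0.4337 -0.0512  0.0318] [[295.  212.5]] [[258.6 218.5]]
fingertip [0.4304 0.0355 0.0256] [[267.2 211.1]] [[291.4 222.8]]
jaw yaw now -87.87 pos [ 0.432  -0.0078  0.0287]
[[[-0.001,0.031,-0.007],np.float64(0.024),1],[[-0.001,0.031,-0.007],np.float64(0.024),1],[[-0.001,0.031,-0.007],np.float64(0.024),1]]
```

View pics/s_j.png

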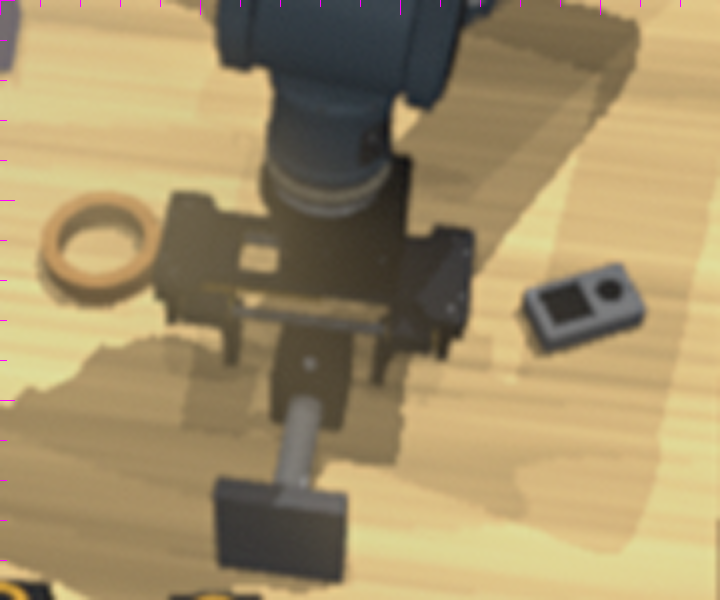

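Call:
arm_command(
  series=[
    [[0, 0.04, -0.01], 0.02, 1],
    [[0, 0.04, -0.01], 0.02, 1],
    [[0, 0.025, -0.005], 0.02, 1],
    [[0, 0.01, 0], 0, 1],
  ],
)

```text
time_s: 13.98
position: [0.4372, -0.0056, 0.0055]
tcp_rot: [[-0.996, 0.081, 0.03], [-0.036, -0.07, -0.997], [-0.079, -0.994, 0.072]]
force: [-0.8, 0.7, 0.1]
opening: 1.003
```

Call:
arm_command(
  series=[
    [[0, -0.005, 0], 0, -1],
    [[0, 0, 0], 0, -1],
    [[0, 0, 0], 0, -1],
    [[0, 0, 0], 0, -1],
    [[0, 0, 0], 0, -1],
    [[0, 0, 0], 0, -1],
    [[0, 0, 0], 0, -1],
    [[0, 0, 0], 0, -1],
    [[0, 0, 0], 0, -1],
  ],
)

```text
time_s: 14.73
position: [0.4378, -0.0055, 0.0068]
tcp_rot: [[-0.996, 0.082, 0.031], [-0.037, -0.07, -0.997], [-0.08, -0.994, 0.073]]
force: [0.3, 0.7, -1.4]
opening: 0.562
```

```bash
python3 look.py k "None" "(200,130,180,150,4)"
```

```text
14.78 [ 0.4378 -0.0055  0.0068] yaw -88.24 y axis [ 0.082 -0.07  -0.994] op 0.564 F [-0.1  0.8 -1.4]
fingertip [ 0.4391 -0.0489  0.0099] [[294.2 212.1]] [[259.4 224.8]]
fingertip [0.4365 0.0378 0.0036] [[266.8 210.6]] [[291.8 229.2]]
```

View pics/s_k.png

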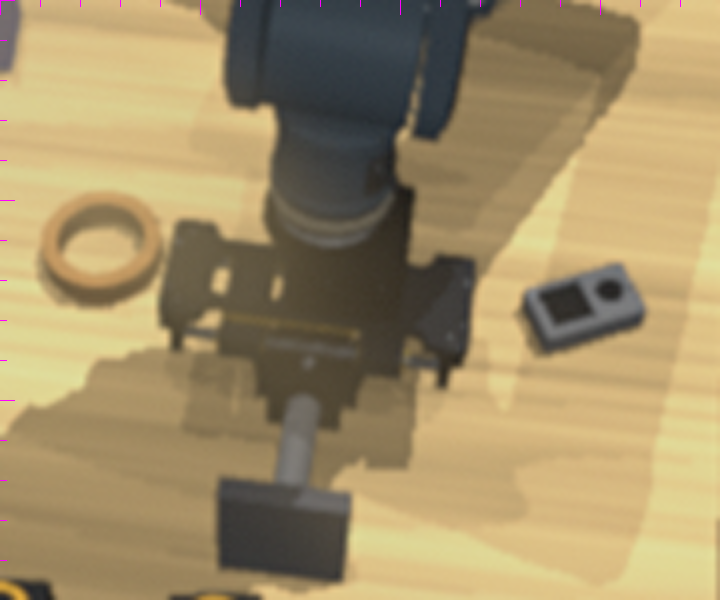

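Call:
arm_command(
  series=[
    [[0, -0.03, 0], 0, -1],
    [[0.01, -0.06, 0], 0, -1],
    [[0.01, -0.08, 0], 0, -1],
    [[0.01, -0.08, 0], 0, -1],
    [[0.01, -0.08, 0], 0, -1],
    [[0, -0.05, 0], 0, -1],
  ],
)

```text
time_s: 15.28
position: [0.4141, 0.0012, 0.0807]
tcp_rot: [[-0.998, 0.056, 0.032], [-0.036, -0.064, -0.997], [-0.053, -0.996, 0.066]]
force: [-0.1, 0.7, -7.0]
opening: 0.547
```

```bash
python3 look.py l "None" "(200,130,180,150,4)"
```

```text
15.33 [0.4143 0.0013 0.0817] yaw -88.15 y axis [ 0.057 -0.065 -0.996] op 0.548 F [-0.7  0.  -6.3]
fingertip [ 0.4157 -0.0421  0.0846] [[292.  214.5]] [[262.3 201.8]]
fingertip [0.4129 0.0447 0.0788] [[263.2 213. ]] [[296.3 206.3]]
```

View pics/s_l.png

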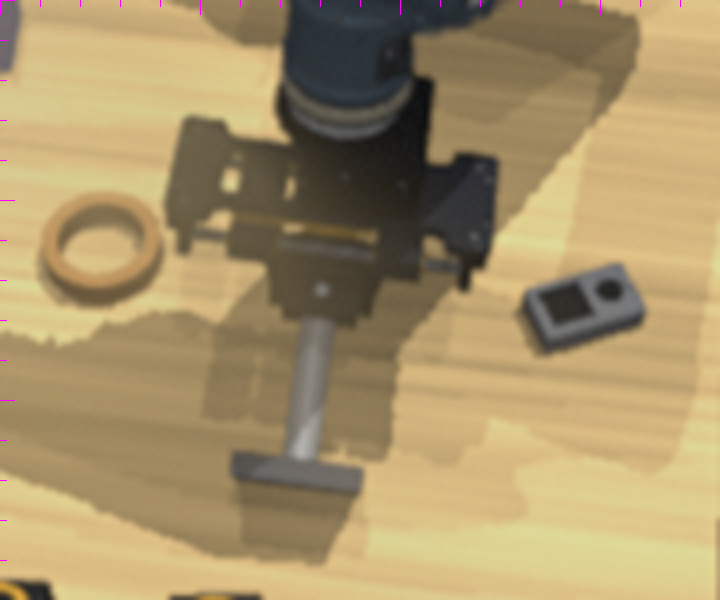

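Call:
arm_command(
  series=[
    [[0, -0.06, 0], 0, -1],
    [[-0.01, -0.08, 0], 0, -1],
    [[-0.01, -0.08, 0], 0, -1],
    [[-0.01, -0.08, 0], 0, -1],
    [[0, -0.05, 0], 0, -1],
    [[0, 0, 0], 0, -1],
  ],
)

```text
time_s: 15.83
position: [0.4065, 0.0082, 0.1515]
tcp_rot: [[-0.999, 0.035, 0.033], [-0.035, -0.059, -0.998], [-0.033, -0.998, 0.061]]
force: [0.6, -0.9, -5.1]
opening: 0.549
```

```bash
python3 look.py m "None" "(200,130,180,150,4)"
```

```text
15.88 [0.406  0.0083 0.1508] yaw -88.1 y axis [ 0.033 -0.059 -0.998] op 0.546 F [-0.4  0.8 -7. ]
fingertip [ 0.4075 -0.0351  0.1534] [[289.9 212.4]] [[264.5 182.9]]
fingertip [0.4046 0.0517 0.1481] [[259.9 210.8]] [[300.4 187.5]]
```

View pics/s_m.png

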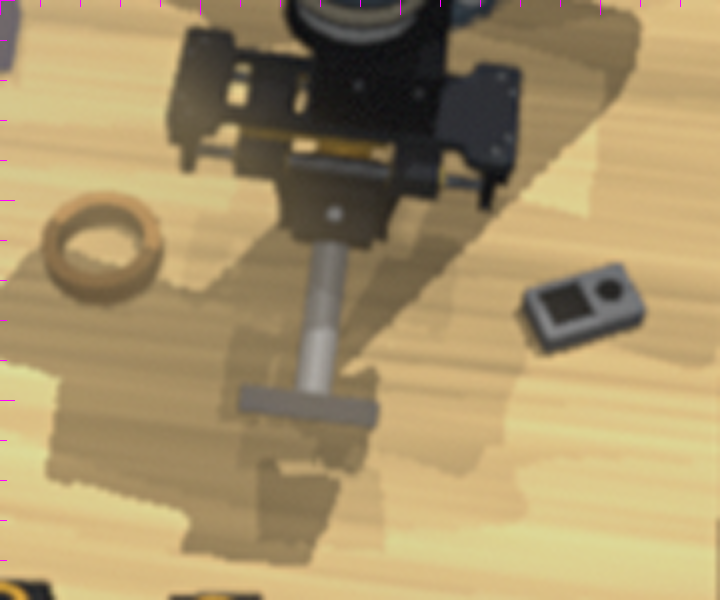

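Call:
arm_command(
  series=[
    [[-0.05, -0.2, 0], 0, -1],
    [[-0.05, -0.2, 0], 0, -1],
    [[0, 0, 0], 0, -1],
    [[0, 0.05, 0], 0, -1],
    [[0, 0.05, 0], 0, -1],
    [[0, 0.05, 0], 0, -1],
    [[-0.05, -0.2, 0], 0, -1],
    [[-0.05, -0.2, 0], 0, -1],
    [[0, 0, 0], 0, -1],
    [[0, 0.05, 0], 0, -1],
  ],
)

```text
time_s: 16.72
position: [0.4285, 0.0188, 0.2518]
tcp_rot: [[-0.999, -0.018, 0.033], [-0.032, -0.048, -0.998], [0.019, -0.999, 0.048]]
force: [0.7, 0.4, -6.9]
opening: 0.547
```

```bash
python3 look.py n "None" "(200,130,180,150,4)"
```

```text
16.77 [0.4274 0.0188 0.2494] yaw -88.11 y axis [-0.021 -0.048 -0.999] op 0.554 F [-0.3  1.1 -7. ]
fingertip [ 0.4288 -0.0246  0.2515] [[287.6 197.2]] [[265.9 163.6]]
fingertip [0.426  0.0623 0.2474] [[255.6 195.4]] [[305.5 168.2]]
```

View pics/s_n.png

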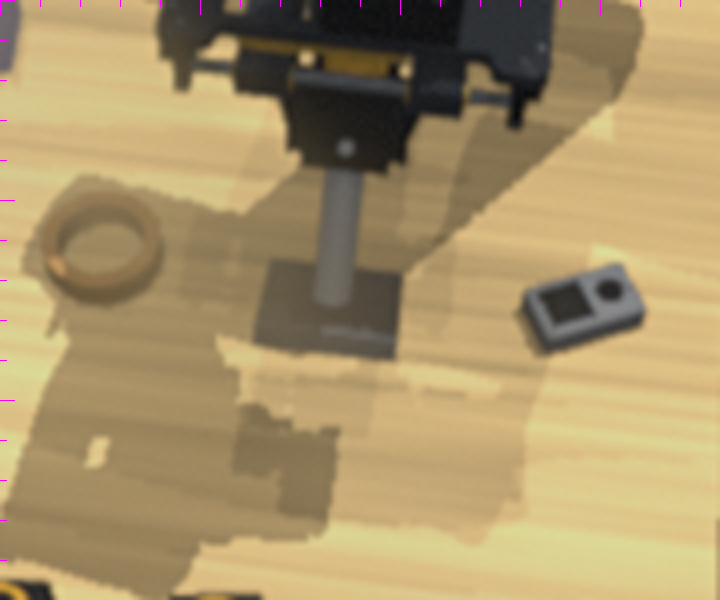

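```bash
python3 plan.py "(.665,.102,.31)" -87.2 11 -1 | cut -c1-160
```

```text
jaw yaw now -88.11 pos [0.4274 0.0188 0.2494]
[[[-0.108,-0.032,-0.033],np.float64(-0.018),-1],[[-0.109,-0.032,-0.033],np.float64(-0.018),-1],[[-0.109,-0.032,-0.033],np.float64(-0.018),-1],[[-0.109,-0.032,-0
```

Call:
arm_command(
  series=[
    [[-0.12, -0.18, -0.03], 0, -1],
    [[-0.12, -0.18, -0.03], 0, -1],
    [[-0.1, 0, -0.03], 0, -1],
    [[-0.1, 0, -0.03], -0.02, -1],
    [[-0.1, 0, -0.03], -0.02, -1],
    [[-0.1, 0, -0.03], -0.02, -1],
    [[-0.1, 0, -0.03], -0.02, -1],
    [[-0.1, 0, -0.03], -0.02, -1],
    [[-0.1, 0, -0.03], -0.02, -1],
    [[-0.08, 0, -0.03], -0.02, -1],
    [[-0.06, 0, -0.03], -0.02, -1],
    [[-0.03, 0, -0.02], 0, -1],
    [[0, 0, 0], 0, -1],
  ],
)

```text
time_s: 17.85
position: [0.6272, 0.1035, 0.2546]
tcp_rot: [[-0.993, -0.106, 0.044], [-0.04, -0.04, -0.998], [0.107, -0.994, 0.035]]
force: [-0.5, -0.1, -5.7]
opening: 0.549
```

```bash
python3 look.py o "None" "(180,150,200,150,4)"; python3 plan.py "(.68,.104,.25)" -86.9 3 -1;  python3 - <<'E'
from rig import bot; import numpy as np
s=bot.read_state(); print(np.round(s["joint_positions"],2))
E
```

```text
17.9 [0.6258 0.103  0.2541] yaw -87.47 y axis [-0.109 -0.04  -0.993] op 0.55 F [-0.5 -0.1 -6.4]
fingertip [0.6278 0.0595 0.2557] [[264.4 124.3]] [[292.  246.7]]
fingertip [0.6239 0.1464 0.2526] [[233.2 123. ]] [[337.8 251.7]]
jaw yaw now -87.47 pos [0.6258 0.103  0.2541]
[[[-0.09,-0.003,0.002],np.float64(-0.042),-1],[[-0.09,-0.003,0.002],np.float64(-0.042),-1],[[-0.09,-0.003,0.003],np.float64(-0.042),-1]]
[ 0.37 32.13 73.36 -2.3  80.76 88.45]
```

View pics/s_o.png

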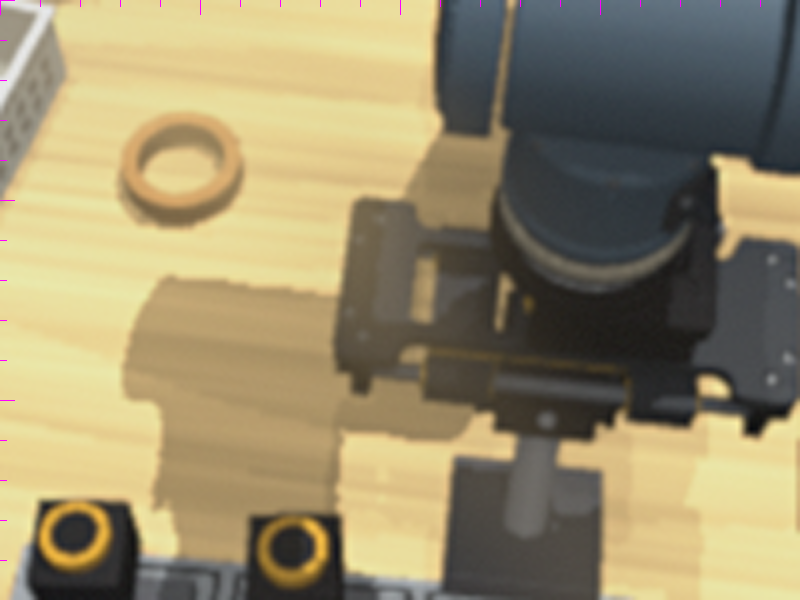

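```bash
python3 look.py p "None" "(210,220,170,150,4)"
```

```text
17.95 [0.6253 0.1026 0.2552] yaw -87.48 y axis [-0.108 -0.041 -0.993] op 0.546 F [-0.7 -0.7 -6.5]
fingertip [0.6272 0.0592 0.2568] [[264.5 124.3]] [[291.8 246.2]]
fingertip [0.6234 0.1461 0.2536] [[233.3 123. ]] [[337.7 251.1]]
```

View pics/s_p.png

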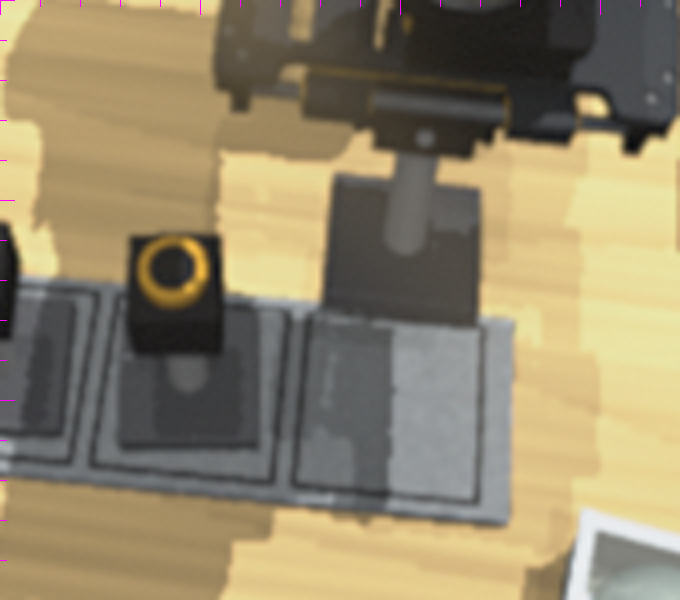

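```bash
python3 - <<'E'
import numpy as np
from plan import plan
plan((.678,.1035,.25),-86.9,5,-1)
plan((.678,.1035,.16),-86.9,6,-1,p=np.array((.678,.1035,.25)))
E
```

```text
jaw yaw now -87.48 pos [0.6253 0.1026 0.2552]
[[[-0.053,-0.001,0.001],np.float64(-0.025),-1],[[-0.053,-0.001,0.001],np.float64(-0.025),-1],[[-0.053,-0.001,0.001],np.float64(-0.025),-1],[[-0.053,-0.001,0.002],np.float64(-0.025),-1],[[-0.053,-0.001,0.002],np.float64(-0.025),-1]]
jaw yaw now -87.48 pos [0.678  0.1035 0.25  ]
[[[-0.008,0.074,-0.003],np.float64(-0.021),-1],[[-0.008,0.074,-0.003],np.float64(-0.021),-1],[[-0.008,0.074,-0.003],np.float64(-0.021),-1],[[-0.008,0.074,-0.003],np.float64(-0.021),-1],[[-0.008,0.074,-0.003],np.float64(-0.021),-1],[[-0.008,0.074,-0.003],np.float64(-0.021),-1]]
```

Call:
arm_command(
  series=[
    [[-0.04, 0, 0], -0.02, -1],
    [[-0.06, 0, 0], -0.02, -1],
    [[-0.06, 0, 0], -0.02, -1],
    [[-0.06, 0, 0], -0.02, -1],
    [[-0.05, 0, 0], -0.02, -1],
    [[-0.008, 0.06, -0.003], 0, -1],
    [[-0.008, 0.07, -0.003], 0, -1],
    [[-0.008, 0.07, -0.003], 0, -1],
    [[-0.008, 0.07, -0.003], 0, -1],
    [[-0.008, 0.07, -0.003], 0, -1],
    [[0, 0.03, 0], 0, -1],
    [[0, 0, 0], 0, -1],
  ],
)

```text
time_s: 18.95
position: [0.6741, 0.1, 0.1693]
tcp_rot: [[-0.993, -0.112, 0.048], [-0.043, -0.043, -0.998], [0.114, -0.993, 0.038]]
force: [-0.7, 0.5, -5.8]
opening: 0.551
```

```bash
python3 look.py q "(200,90,160,140,4)" "(210,220,170,150,4)"; python3 plan.py "(.678,.1035,.13)" -86.9 5 -1
```

```text
19.05 [0.6751 0.1001 0.1708] yaw -87.24 y axis [-0.11  -0.043 -0.993] op 0.55 F [-0.8 -0.7 -5.6]
fingertip [0.6772 0.0567 0.1724] [[267.8 118.7]] [[286.5 288.2]]
fingertip [0.673  0.1435 0.1691] [[238.4 117.6]] [[330. 293.]]
jaw yaw now -87.24 pos [0.6751 0.1001 0.1708]
[[[-0.008,0.04,-0.005],np.float64(-0.015),-1],[[-0.008,0.04,-0.005],np.float64(-0.015),-1],[[-0.008,0.04,-0.005],np.float64(-0.015),-1],[[-0.008,0.04,-0.005],np.float64(-0.015),-1],[[-0.008,0.04,-0.005],np.float64(-0.015),-1]]
```

View pics/s_q.png

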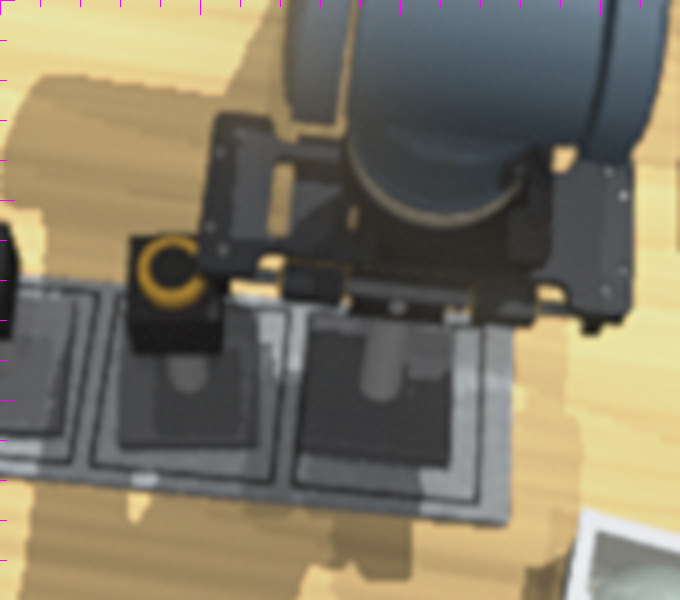

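Call:
arm_command(
  series=[
    [[-0.01, 0.04, -0.006], -0.02, -1],
    [[-0.01, 0.04, -0.006], -0.02, -1],
    [[-0.01, 0.04, -0.005], -0.02, -1],
    [[-0.008, 0.03, -0.004], 0, -1],
    [[0, 0.02, 0], 0, -1],
  ],
)

```text
time_s: 19.47
position: [0.683, 0.1036, 0.1382]
tcp_rot: [[-0.994, -0.098, 0.053], [-0.049, -0.043, -0.998], [0.1, -0.994, 0.038]]
force: [0.0, 0.3, -6.5]
opening: 0.55
```

```bash
python3 look.py r "(200,90,160,140,4)" "(260,270,90,90,7)"; python3 plan.py "(.678,.1035,.125)" -86.9 3 -1
```

```text
19.57 [0.6818 0.1034 0.1376] yaw -86.96 y axis [-0.101 -0.043 -0.994] op 0.546 F [-0.7  0.4 -6.5]
fingertip [0.6841 0.06   0.1393] [[267.2 120.5]] [[287.5 298. ]]
fingertip [0.6795 0.1468 0.136 ] [[238.4 119.6]] [[329.8 302.5]]
jaw yaw now -86.96 pos [0.6818 0.1034 0.1376]
[[[0.004,0.022,-0.001],np.float64(-0.005),-1],[[0.004,0.022,-0.001],np.float64(-0.005),-1],[[0.004,0.022,-0.001],np.float64(-0.005),-1]]
```

View pics/s_r.png

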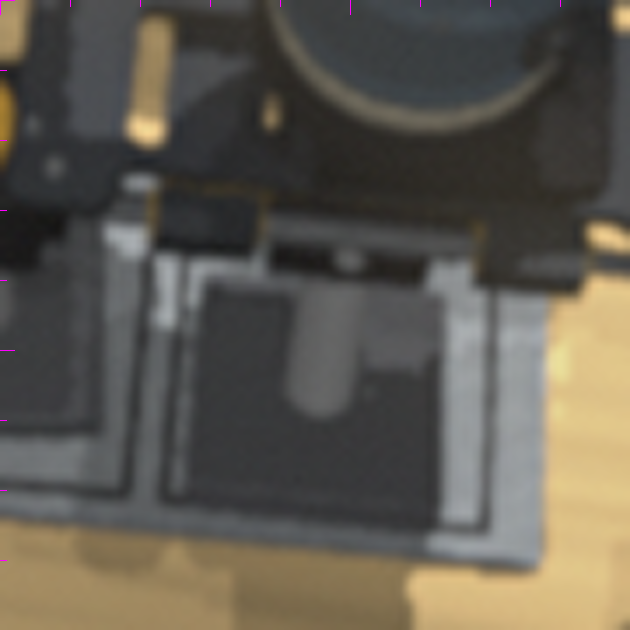

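View pics/t_r.png

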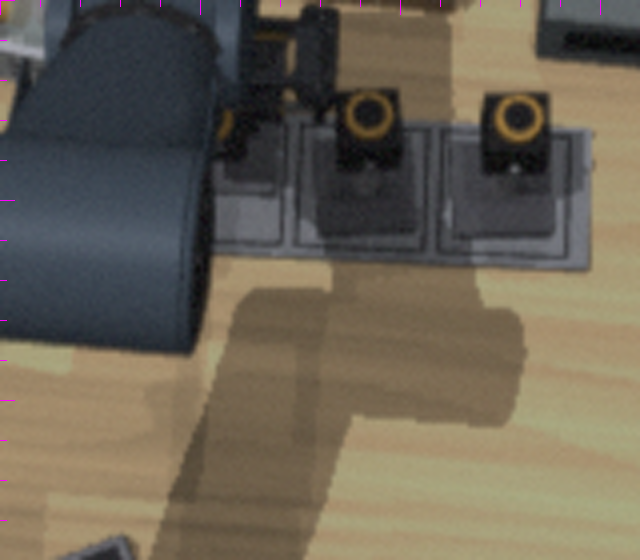

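```bash
python3 plan.py "(.667,.1084,.131)" -86.9 4 -1
```

```text
jaw yaw now -86.96 pos [0.6818 0.1034 0.1376]
[[[0.017,0.01,-0.008],np.float64(-0.003),-1],[[0.017,0.01,-0.008],np.float64(-0.003),-1],[[0.017,0.01,-0.008],np.float64(-0.003),-1],[[0.017,0.01,-0.008],np.float64(-0.003),-1]]
```

Call:
arm_command(
  series=[
    [[0.02, 0.008, -0.01], 0, -1],
    [[0.02, 0.01, -0.01], 0, -1],
    [[0.02, 0.01, -0.01], 0, -1],
    [[0.015, 0.012, -0.008], 0, -1],
    [[0.01, 0.015, -0.005], 0, -1],
  ],
)

```text
time_s: 19.98
position: [0.6644, 0.1106, 0.1305]
tcp_rot: [[-0.994, -0.095, 0.053], [-0.049, -0.044, -0.998], [0.097, -0.995, 0.04]]
force: [0.6, -2.4, 10.8]
opening: 0.55
```

```bash
python3 look.py s "None" "(260,270,90,90,7)"; python3 plan.py "(.667,.1084,.122)" -86.9 3 -1
```

```text
20.03 [0.6643 0.1107 0.1306] yaw -86.96 y axis [-0.094 -0.045 -0.995] op 0.551 F [-0.1 -0.7  0.4]
fingertip [0.6666 0.0672 0.1324] [[264.2 126.6]] [[292.1 292. ]]
fingertip [0.662  0.1541 0.1289] [[235.5 125.6]] [[333.7 296.4]]
jaw yaw now -86.96 pos [0.6643 0.1107 0.1306]
[[[-0.006,0.014,0.003],np.float64(-0.004),-1],[[-0.006,0.014,0.003],np.float64(-0.004),-1],[[-0.006,0.014,0.003],np.float64(-0.004),-1]]
```

View pics/s_s.png

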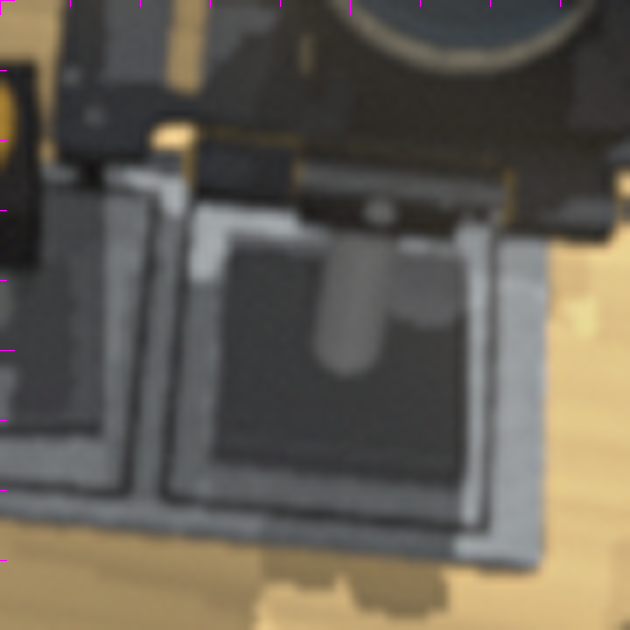

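```bash
python3 - <<'E'
from m import *
f=lambda x0,y0,k:(lambda l:[(x0+(x+.5)/k-.5,y0+(y+.5)/k-.5) for x,y in l])
F=f(260,270,7)
for z in(.03,.036): print("stem base",cast("scene",F([(348,360)])[0],z).round(4))
show("sq outer","scene",F([(190,205),(497,232),(488,530),(163,495)]),.012)
show("foot top near edge","scene",F([(215,455),(463,478)]),.035)
show("foot top near edge","scene",F([(215,455),(463,478)]),.042)
show("foot top far edge","scene",F([(232,237),(468,258)]),.028)
show("foot bottom near edge","scene",F([(215,468),(463,490)]),.02)
print(np.array([cast("scene",p,.012) for p in F([(190,205),(497,232),(488,530),(163,495)])]).round(4))
E
```

```text
stem base [0.6872 0.111  0.03  ]
stem base [0.6893 0.111  0.036 ]
sq outer scene c [0.682  0.1068] len [0.1039 0.1    0.104  0.0987] ang [  93.2    3.1  -87.5 -176.9]
foot top near edge scene c [0.7235 0.1119] len [0.078 0.078] ang [ 93.3 -86.7]
foot top near edge scene c [0.7257 0.1118] len [0.0774 0.0774] ang [ 93.3 -86.7]
foot top far edge scene c [0.6486 0.1074] len [0.078 0.078] ang [ 93.2 -86.8]
foot bottom near edge scene c [0.7228 0.1126] len [0.0791 0.0791] ang [ 93.5 -86.5]
[[0.6353 0.0523 0.012 ]
 [0.6295 0.1561 0.012 ]
 [0.7294 0.1615 0.012 ]
 [0.7338 0.0576 0.012 ]]
```

```bash
python3 plan.py "(.658,.1075,.136)" -86.9 3 -1
```

```text
jaw yaw now -86.96 pos [0.6643 0.1107 0.1306]
[[[0.012,-0.008,0.005],np.float64(-0.004),-1],[[0.012,-0.008,0.005],np.float64(-0.004),-1],[[0.012,-0.008,0.005],np.float64(-0.004),-1]]
```

Call:
arm_command(
  series=[
    [[0, -0.012, 0], 0, -1],
    [[0.015, -0.008, 0.006], 0, -1],
    [[0.015, -0.004, 0.006], 0, -1],
    [[0, 0.01, 0], 0, -1],
    [[0, 0.012, 0], 0, -1],
  ],
)

```text
time_s: 20.45
position: [0.657, 0.1085, 0.1323]
tcp_rot: [[-0.994, -0.095, 0.053], [-0.049, -0.043, -0.998], [0.097, -0.995, 0.038]]
force: [-0.3, -0.0, -6.2]
opening: 0.55
```

Call:
arm_command(
  series=[
    [[0, 0.015, 0], 0, -1],
    [[0, 0.012, 0.003], 0, -1],
  ],
)

```text
time_s: 20.62
position: [0.6576, 0.108, 0.1302]
tcp_rot: [[-0.994, -0.092, 0.052], [-0.049, -0.042, -0.998], [0.094, -0.995, 0.037]]
force: [-1.1, 1.5, 10.5]
opening: 0.547
```

Call:
arm_command(
  series=[
    [[-0.03, 0.004, 0.002], 0, -1],
    [[-0.03, 0.004, 0.002], 0, -1],
    [[-0.03, 0.006, 0.002], 0, -1],
  ],
)

```text
time_s: 20.87
position: [0.6727, 0.1085, 0.1283]
tcp_rot: [[-0.994, -0.099, 0.053], [-0.049, -0.04, -0.998], [0.101, -0.994, 0.035]]
force: [-1.5, 1.0, 2.0]
opening: 0.552
```

```bash
python3 look.py u "None" "(260,270,90,90,7)"
```

```text
20.92 [0.6744 0.1085 0.1279] yaw -87.01 y axis [-0.097 -0.04  -0.995] op 0.551 F [-0.2  1.5  2.3]
fingertip [0.6767 0.0651 0.1294] [[265.3 123.8]] [[290.4 296.9]]
fingertip [0.6721 0.1519 0.1264] [[236.7 122.9]] [[332.1 301.2]]
```

View pics/s_u.png

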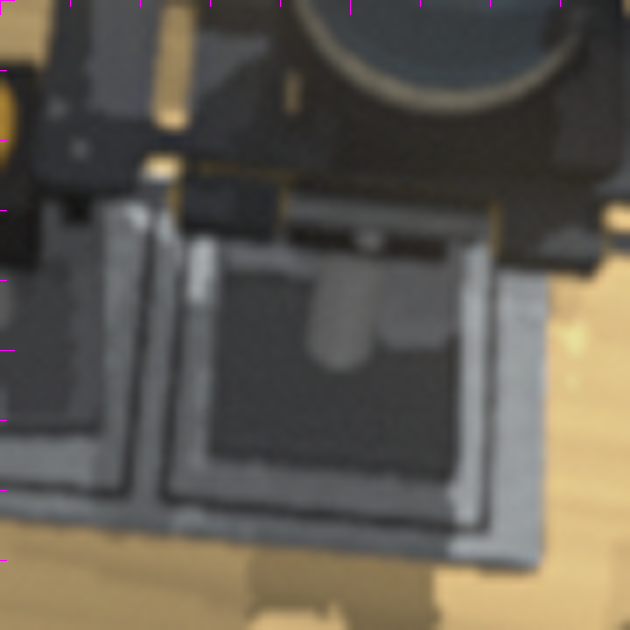

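Call:
arm_command(
  series=[
    [[-0.02, 0.008, 0.002], 0, -1],
    [[-0.02, 0.008, 0.002], 0, -1],
    [[-0.01, 0.01, 0], 0, -1],
  ],
)

```text
time_s: 21.17
position: [0.6878, 0.1088, 0.1238]
tcp_rot: [[-0.995, -0.09, 0.051], [-0.048, -0.038, -0.998], [0.092, -0.995, 0.033]]
force: [0.0, 0.7, 7.2]
opening: 0.552
```

```bash
python3 look.py v "None" "(260,270,90,90,7)"
```

```text
21.22 [0.6885 0.1088 0.1237] yaw -87.07 y axis [-0.089 -0.037 -0.995] op 0.552 F [0.1 0.9 5.8]
fingertip [0.6907 0.0654 0.1251] [[265.7 120. ]] [[289.6 304. ]]
fingertip [0.6862 0.1523 0.1222] [[237.2 119. ]] [[331.5 308.4]]
```

View pics/s_v.png

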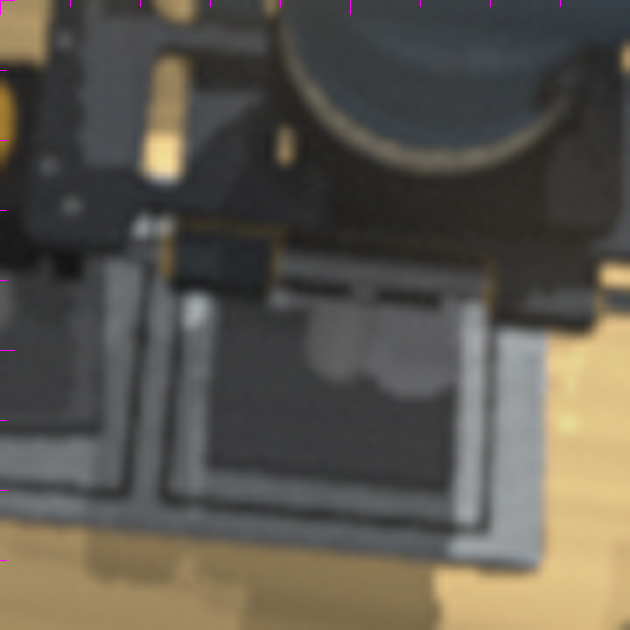

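```bash
python3 - <<'E'
from m import *
im=cv2.imread("pics/raw_s_v.png"); crop(im,280,310,50,40,15,"s_v2")
f=lambda x0,y0,k:(lambda l:[(x0+(x+.5)/k-.5,y0+(y+.5)/k-.5) for x,y in l])
F=f(260,270,7)
show("foot bottom near edge","scene",F([(205,478),(455,498)]),.012)
show("foot top near edge","scene",F([(206,460),(455,482)]),.028)
show("stem base","scene",F([(337,368)]),.028)
E
```

```text
foot bottom near edge scene c [0.7236 0.1102] len [0.0803 0.0803] ang [ 94. -86.]
foot top near edge scene c [0.7231 0.1095] len [0.0788 0.0788] ang [ 93.5 -86.5]
stem base scene c [0.6897 0.1079] len [0.] ang [0.]
```

View pics/s_v2.png

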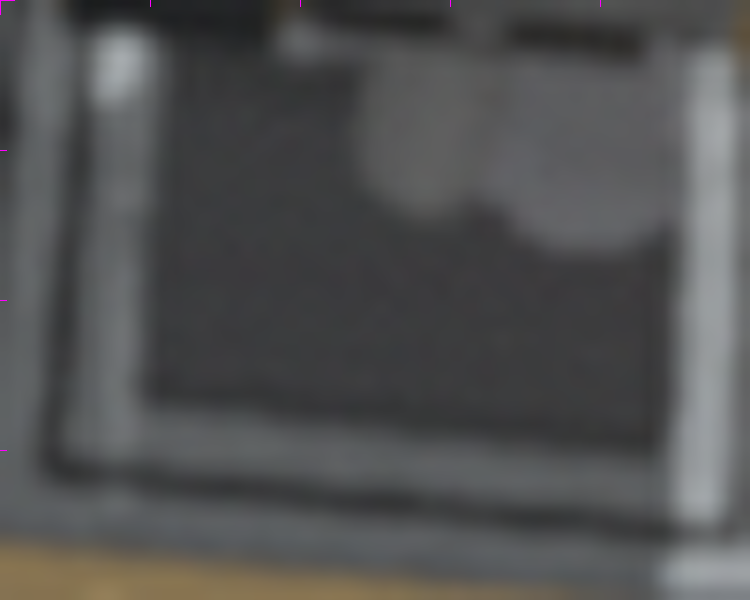

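Call:
arm_command(
  series=[
    [[0, 0, 0], 0, 0.3],
    [[0, 0, 0], 0, 0.6],
    [[0, 0, 0], 0, 1],
    [[0, 0, 0], 0, 1],
    [[0, 0, 0], 0, 1],
  ],
)

```text
time_s: 21.63
position: [0.6935, 0.1064, 0.1221]
tcp_rot: [[-0.996, -0.079, 0.051], [-0.048, -0.042, -0.998], [0.081, -0.996, 0.038]]
force: [-0.4, -0.6, -0.3]
opening: 0.845
```

Call:
arm_command(
  series=[
    [[0.004, -0.04, 0.002], 0, 1],
    [[0.01, -0.1, 0.004], 0, 1],
    [[0.01, -0.12, 0.005], 0, 1],
    [[0.01, -0.12, 0.005], 0, 1],
    [[0.01, -0.1, 0.004], 0, 1],
    [[0.01, -0.1, 0], 0, 1],
    [[0.1, -0.05, 0], 0, 1],
    [[0.18, 0, 0], 0, 1],
    [[0.18, 0, 0], 0, 1],
    [[0.18, 0, 0], 0, 1],
    [[0.18, 0, 0.05], 0, 1],
    [[0.15, 0, 0.05], 0, 1],
    [[0, 0, 0], 0, 1],
  ],
)

```text
time_s: 22.72
position: [0.4935, 0.0778, 0.2744]
tcp_rot: [[-0.996, -0.071, 0.053], [-0.05, -0.043, -0.998], [0.074, -0.997, 0.039]]
force: [-1.0, -0.1, -0.6]
opening: 0.997
```

```bash
python3 look.py w "(220,90,140,90,5)" "(200,260,160,110,5)"
```

```text
22.82 [0.4998 0.0784 0.2749] yaw -87.0 y axis [-0.063 -0.042 -0.997] op 1.001 F [ 0.4 -0.9 -0.2]
fingertip [0.5021 0.035  0.2766] [[268.4 166.4]] [[288.4 186.2]]
fingertip [0.4975 0.1218 0.2732] [[236.2 165.3]] [[331.3 190.4]]
```

View pics/s_w.png

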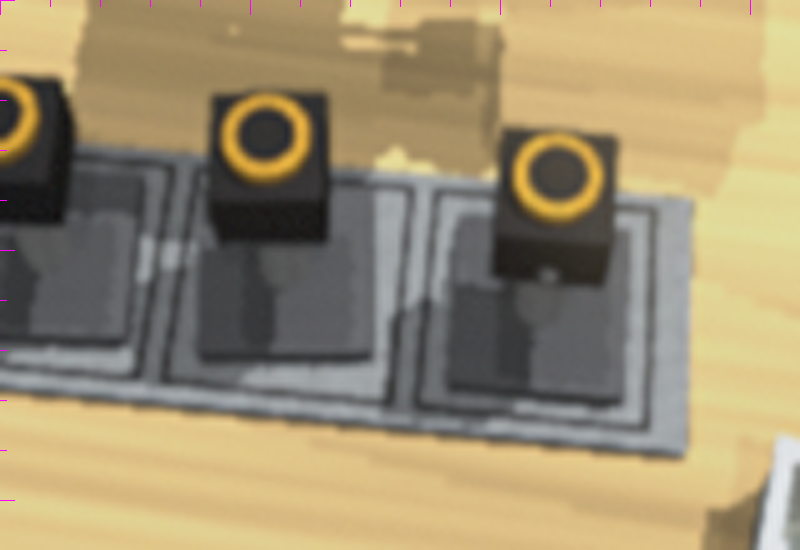

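View pics/t_w.png

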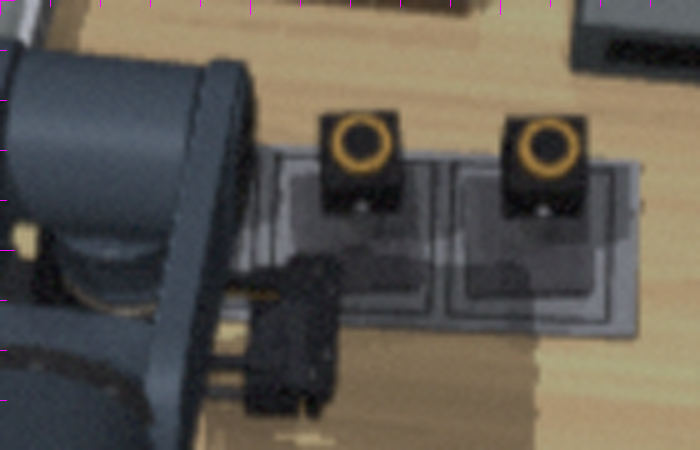

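Call:
arm_command(
  series=[
    [[0, -0.02, 0.1], 0, 1],
    [[0, -0.02, 0.18], 0, 1],
    [[0, -0.02, 0.18], 0, 1],
    [[0, -0.02, 0.18], 0, 1],
    [[0, -0.02, 0.18], 0, 1],
    [[0, -0.02, 0.18], 0, 1],
    [[0, 0, 0.18], 0, 1],
    [[0, 0, 0.1], 0, 1],
    [[0, 0, 0], 0, 1],
    [[0, 0, 0], 0, 1],
  ],
)

```text
time_s: 23.65
position: [0.5366, -0.1918, 0.3139]
tcp_rot: [[-0.998, -0.037, 0.057], [-0.055, -0.049, -0.997], [0.04, -0.998, 0.047]]
force: [0.2, 0.3, -0.1]
opening: 0.998
```

```bash
python3 look.py x "(225,105,75,60,10)" "(275,280,75,75,8)"
```

```text
23.75 [ 0.5361 -0.1903  0.3137] yaw -86.59 y axis [-0.038 -0.049 -0.998] op 1.0 F [0.8 0.4 0.8]
fingertip [ 0.5387 -0.2337  0.3158] [[371.6 158.8]] [[150.1 173. ]]
fingertip [ 0.5335 -0.1469  0.3117] [[338.3 157.9]] [[194.1 177.3]]
```

View pics/s_x.png

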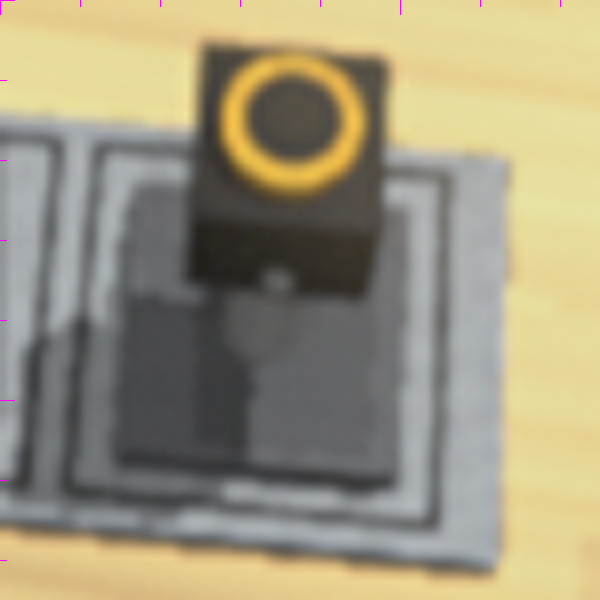

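View pics/t_x.png

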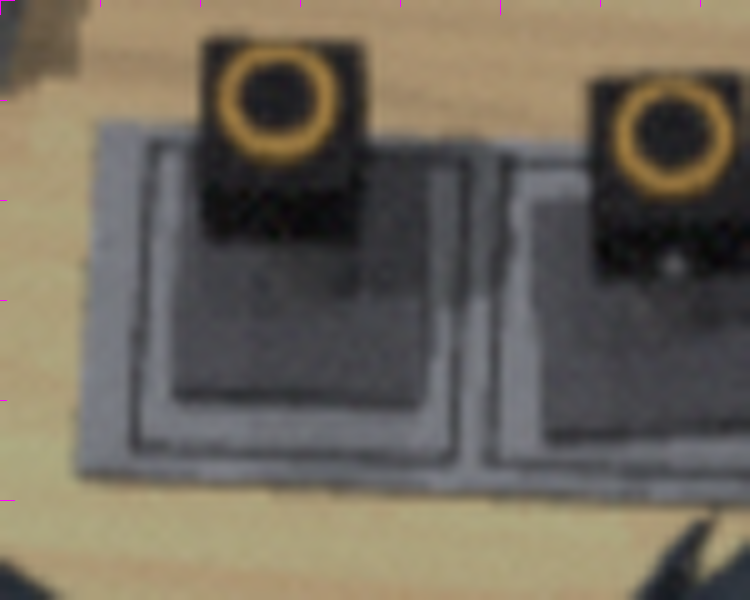

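View pics/raw_t_x.png

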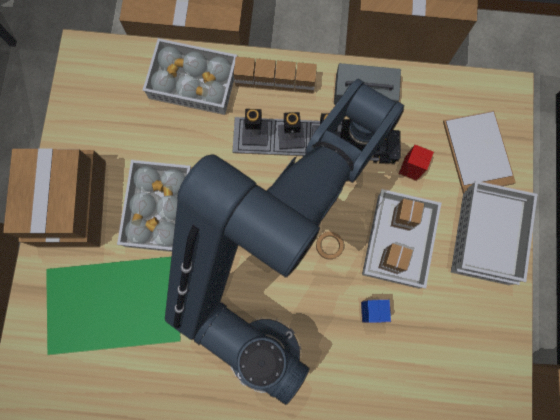

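```bash
cat > m3.py <<'E'
from m import *
f=lambda x0,y0,k:(lambda l:[(x0+(x+.5)/k-.5,y0+(y+.5)/k-.5) for x,y in l])
A=f(275,280,8);B=f(225,105,10)
show("sq","scene",A([(97,150),(447,178),(433,522),(72,487)]),.012)
show("foot top face","scene",A([(130,185),(410,207),(397,476),(114,456)]),.028)
show("foot bottom +x edge","scene",A([(113,467),(396,489)]),.012)
show("socket","scene",A([(293,122)]),.177)
show("sq","top",B([(157,150),(468,160),(452,460),(135,448)]),.012)
show("foot -x top edge","top",B([(175,393),(426,402)]),.028)
show("foot -x bottom edge","top",B([(173,403),(423,410)]),.012)
show("socket","top",B([(277,100)]),.177)
E
python3 m3.py
```

```text
sq scene c [0.6809 0.1067] len [0.1037 0.1013 0.101  0.1002] ang [  93.7    2.6  -86.9 -175.9]
foot top face scene c [0.6861 0.1067] len [0.0811 0.0781 0.0783 0.0791] ang [  93.8    2.5  -85.5 -175.4]
foot bottom +x edge scene c [0.7238 0.1094] len [0.0795 0.0795] ang [ 94.1 -85.9]
socket scene c [0.6857 0.1069] len [0.] ang [0.]
sq top c [0.6797 0.1021] len [0.1014 0.1022 0.1021 0.1016] ang [ -86.2 -177.    93.5    2.6]
foot -x top edge top c [0.6426 0.0982] len [0.0803 0.0803] ang [-86.4  93.6]
foot -x bottom edge top c [0.6448 0.0999] len [0.0807 0.0807] ang [-85.9  94.1]
socket top c [0.6836 0.1033] len [0.] ang [0.]
```

```bash
python3 plan.py "(.68,.1036,.30)" -86.7 9 1 | cut -c1-120
```

```text
jaw yaw now -86.59 pos [ 0.5361 -0.1903  0.3137]
[[[-0.089,-0.003,-0.158],np.float64(0.003),1],[[-0.089,-0.003,-0.158],np.float64(0.003),1],[[-0.089,-0.003,-0.158],np.fl
```

Call:
arm_command(
  series=[
    [[-0.05, -0.005, -0.08], 0, 1],
    [[-0.09, -0.005, -0.16], 0, 1],
    [[-0.09, -0.005, -0.16], 0, 1],
    [[-0.09, -0.005, -0.16], 0, 1],
    [[-0.09, -0.005, -0.16], 0, 1],
    [[-0.09, -0.005, -0.16], 0, 1],
    [[-0.09, -0.005, -0.16], 0, 1],
    [[-0.08, -0.005, -0.16], 0, 1],
    [[-0.06, 0, -0.1], 0, 1],
    [[0, 0, 0], 0, 1],
    [[0, 0, 0], 0, 1],
  ],
)

```text
time_s: 24.67
position: [0.6673, 0.112, 0.3011]
tcp_rot: [[-0.996, -0.041, 0.081], [-0.079, -0.044, -0.996], [0.044, -0.998, 0.041]]
force: [-0.6, 0.3, -0.3]
opening: 0.999
```

```bash
python3 plan.py "(.682,.1036,.21)" -86.7 5 1
```

```text
jaw yaw now -85.37 pos [0.6673 0.112  0.3011]
[[[-0.018,0.091,0.006],np.float64(0.058),1],[[-0.018,0.091,0.006],np.float64(0.058),1],[[-0.018,0.091,0.006],np.float64(0.058),1],[[-0.018,0.091,0.006],np.float64(0.058),1],[[-0.018,0.091,0.006],np.float64(0.058),1]]
```

Call:
arm_command(
  series=[
    [[-0.018, 0.08, 0.006], 0.07, 1],
    [[-0.018, 0.09, 0.006], 0.07, 1],
    [[-0.018, 0.09, 0.006], 0.06, 1],
    [[-0.018, 0.08, 0.006], 0.06, 1],
    [[-0.01, 0.06, 0.006], 0.05, 1],
    [[0, 0, 0], 0, 1],
  ],
)

```text
time_s: 25.17
position: [0.6774, 0.106, 0.2205]
tcp_rot: [[-0.997, -0.04, 0.061], [-0.059, -0.046, -0.997], [0.043, -0.998, 0.043]]
force: [-0.4, 0.3, 0.5]
opening: 1.002
```

```bash
python3 look.py y "None" "(240,230,120,120,5)"; python3 plan.py "(.682,.1036,.125)" -86.7 5 1
```

```text
25.22 [0.6779 0.1061 0.2218] yaw -86.51 y axis [-0.039 -0.046 -0.998] op 0.999 F [-0.8  0.7 -0. ]
fingertip [0.6805 0.0627 0.2236] [[265.5 110.8]] [[289.6 279.4]]
fingertip [0.6752 0.1495 0.2199] [[235.2 110.1]] [[335.6 283.9]]
jaw yaw now -86.51 pos [0.6779 0.1061 0.2218]
[[[-0.008,0.097,-0.001],np.float64(0.008),1],[[-0.008,0.097,-0.001],np.float64(0.008),1],[[-0.008,0.097,-0.001],np.float64(0.008),1],[[-0.008,0.097,-0.001],np.float64(0.008),1],[[-0.008,0.097,-0.001],np.float64(0.008),1]]
```

View pics/s_y.png

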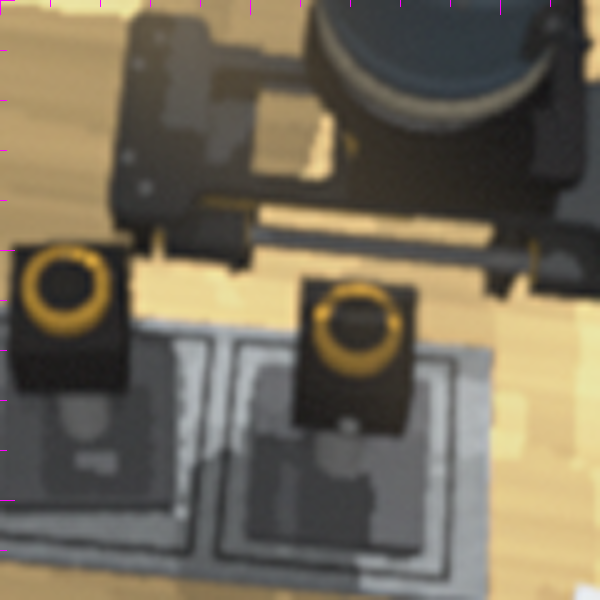

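Call:
arm_command(
  series=[
    [[-0.008, 0.08, 0], 0, 1],
    [[-0.008, 0.1, 0], 0, 1],
    [[-0.008, 0.1, 0], 0.01, 1],
    [[-0.008, 0.1, 0], 0.01, 1],
    [[-0.004, 0.07, 0], 0, 1],
    [[0, 0.02, 0], 0, 1],
  ],
)

```text
time_s: 25.72
position: [0.687, 0.1008, 0.1358]
tcp_rot: [[-0.998, -0.021, 0.057], [-0.056, -0.046, -0.997], [0.023, -0.999, 0.044]]
force: [-0.6, 1.1, -0.5]
opening: 1.001
```

Call:
arm_command(
  series=[
    [[0.008, 0.04, -0.01], 0, 1],
    [[0.005, 0.03, -0.008], 0, 1],
    [[0, 0, 0], 0, -1],
    [[0, 0, 0], 0, -1],
    [[0, 0, 0], 0, -1],
    [[0, 0, 0], 0, -1],
    [[0, 0, 0], 0, -1],
    [[0, 0, 0], 0, -1],
    [[0, 0, 0], 0, -1],
  ],
)

```text
time_s: 26.47
position: [0.6869, 0.1043, 0.1275]
tcp_rot: [[-0.998, -0.011, 0.057], [-0.056, -0.045, -0.997], [0.013, -0.999, 0.044]]
force: [0.0, 1.0, 3.7]
opening: 0.557
```

```bash
python3 look.py z "None" "(275,280,75,75,8)"
```

```text
26.52 [0.6869 0.1044 0.1275] yaw -86.74 y axis [-0.01  -0.045 -0.999] op 0.555 F [-0.1  0.2  0.8]
fingertip [0.6894 0.061  0.1294] [[267.1 120. ]] [[287.6 302.3]]
fingertip [0.6845 0.1478 0.1256] [[238.5 119.3]] [[329.6 306.7]]
```

View pics/s_z.png

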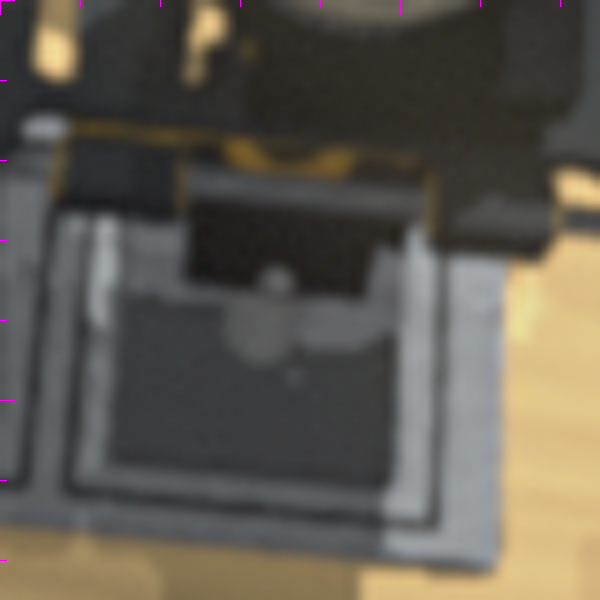

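Call:
arm_command(
  series=[
    [[0, -0.02, 0], 0, -1],
    [[0.01, -0.005, -0.003], 0, -1],
    [[0.01, 0, -0.003], 0, -1],
    [[0, 0, 0], 0, -1],
  ],
)

```text
time_s: 26.85
position: [0.6799, 0.1054, 0.1293]
tcp_rot: [[-0.998, -0.018, 0.057], [-0.056, -0.045, -0.997], [0.02, -0.999, 0.044]]
force: [0.4, -0.3, -0.1]
opening: 0.548
```

Call:
arm_command(
  series=[
    [[-0.012, -0.012, 0], 0, -1],
    [[0, 0.005, 0], 0, -1],
    [[0, 0.01, 0], 0, -1],
  ],
)

```text
time_s: 27.1
position: [0.6817, 0.1054, 0.1294]
tcp_rot: [[-0.998, -0.019, 0.057], [-0.056, -0.045, -0.997], [0.022, -0.999, 0.044]]
force: [-3.9, -0.4, 11.2]
opening: 0.548
```

```bash
python3 look.py A "None" "(275,280,75,75,8)"
```

```text
27.15 [0.6817 0.1055 0.1294] yaw -86.71 y axis [-0.019 -0.045 -0.999] op 0.549 F [-1.6 -0.8  2.7]
fingertip [0.6842 0.0621 0.1314] [[266.5 121.4]] [[288.5 299.7]]
fingertip [0.6792 0.1489 0.1275] [[237.9 120.6]] [[330.4 304. ]]
```

View pics/s_A.png

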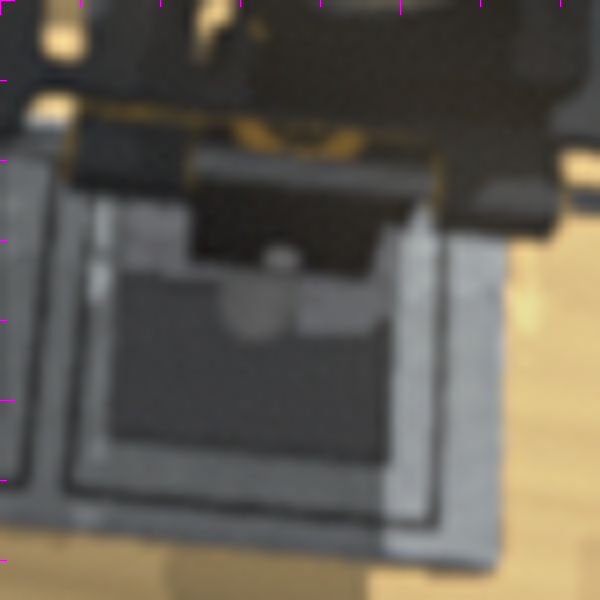

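Call:
arm_command(
  series=[
    [[0, -0.015, 0], 0, -1],
    [[-0.012, -0.008, -0.01], 0, -1],
    [[0, 0, 0], 0, -1],
  ],
)

```text
time_s: 27.4
position: [0.6839, 0.1079, 0.1335]
tcp_rot: [[-0.998, -0.02, 0.057], [-0.056, -0.045, -0.997], [0.023, -0.999, 0.044]]
force: [0.5, 0.4, -5.1]
opening: 0.555
```

```bash
python3 look.py B "None" "(275,280,75,75,8)"
```

```text
27.45 [0.6835 0.1076 0.1333] yaw -86.72 y axis [-0.021 -0.045 -0.999] op 0.549 F [ 0.5  0.3 -5.7]
fingertip [0.6859 0.0643 0.1352] [[265.9 120.3]] [[289.4 299.9]]
fingertip [0.681  0.151  0.1314] [[237.2 119.5]] [[331.6 304.3]]
```

Call:
arm_command(
  series=[
    [[0, 0.01, 0], 0, -1],
    [[0, 0.01, 0], 0, -1],
  ],
)

```text
time_s: 27.62
position: [0.6833, 0.1074, 0.1293]
tcp_rot: [[-0.998, -0.022, 0.058], [-0.057, -0.046, -0.997], [0.024, -0.999, 0.045]]
force: [-2.8, -0.6, 10.6]
opening: 0.553
```

Call:
arm_command(
  series=[
    [[0, 0, 0], 0, 0.3],
    [[0, 0, 0], 0, 0.6],
    [[0, 0, 0], 0, 1],
    [[0, 0, 0], 0, 1],
    [[0, 0, 0], 0, 1],
  ],
)

```text
time_s: 28.03
position: [0.6866, 0.1066, 0.1326]
tcp_rot: [[-0.998, -0.014, 0.057], [-0.056, -0.047, -0.997], [0.016, -0.999, 0.046]]
force: [-0.1, -0.5, 0.1]
opening: 0.842
```

Call:
arm_command(
  series=[
    [[0.002, -0.04, 0.002], 0, 1],
    [[0.003, -0.1, 0.004], 0, 1],
    [[0.003, -0.12, 0.005], 0, 1],
    [[0.003, -0.12, 0.005], 0, 1],
    [[0.003, -0.12, 0.004], 0, 1],
    [[0.003, -0.1, 0], 0, 1],
    [[0.1, -0.05, 0], 0, 1],
    [[0.18, 0, 0], 0, 1],
    [[0.18, 0, 0], 0, 1],
    [[0.18, 0, 0], 0, 1],
    [[0.18, 0, 0.05], 0, 1],
    [[0.1, 0, 0.15], 0, 1],
    [[0, 0, 0.18], 0, 1],
    [[0, 0, 0.18], 0, 1],
    [[0, 0, 0.18], 0, 1],
    [[0, 0, 0.18], 0, 1],
    [[0, 0, 0.15], 0, 1],
    [[0, 0, 0.1], 0, 1],
    [[0, 0, 0], 0, 1],
    [[0, 0, 0], 0, 1],
  ],
)

```text
time_s: 29.7
position: [0.5103, -0.1417, 0.298]
tcp_rot: [[-0.998, 0.016, 0.062], [-0.063, -0.049, -0.997], [-0.013, -0.999, 0.05]]
force: [-0.9, 0.4, 0.5]
opening: 0.999
```

```bash
python3 look.py C "(225,105,75,60,10)" "(275,280,75,75,8)"
cat > prof.py <<'E'
from m import *
import sys
# gradient edge positions along lines, subpixel; compare ref (x) with new
for tag in sys.argv[1:]:
    for k,lines in (("s",[((281,335),(297,335)),((318,335),(334,335)),((281,322),(297,322)),((318,322),(334,322)),((300,332),(300,346)),((296,332),(296,346)),((318,334),(318,348))]),("t",[((236,135),(248,135)),((262,138),(273,138)),((248,139),(248,152)),((262,139),(262,152))])):
        g=cv2.cvtColor(cv2.imread(f"pics/raw_{k}_{tag}.png"),cv2.COLOR_BGR2GRAY)
        for a,b in lines:
            n=int(max(abs(b[0]-a[0]),abs(b[1]-a[1])))+1
            print(tag,k,a,b,[int(g[int(round(a[1]+(b[1]-a[1])*i/(n-1))),int(round(a[0]+(b[0]-a[0])*i/(n-1)))]) for i in range(n)])
    # brass ring centre
    for k,box in(("s",(290,280,40,35)),("t",(240,105,25,20))):
        im=cv2.imread(f"pics/raw_{k}_{tag}.png"); x,y,w,h=box; hsv=cv2.cvtColor(im[y:y+h,x:x+w],cv2.COLOR_BGR2HSV)
        m=cv2.inRange(hsv,(10,140,120),(30,255,255)); c=cv2.findNonZero(m)
        if c is not None: (cx,cy),(a,b),t=cv2.minAreaRect(c); print(tag,k,"ring",round(cx+x,2),round(cy+y,2),round(a,1),round(b,1),cast({"s":"scene","t":"top"}[k],(cx+x,cy+y),.177).round(4))
E
python3 prof.py x C
```

```text
29.8 [ 0.5103 -0.1406  0.2979] yaw -86.3 y axis [ 0.016 -0.049 -0.999] op 0.999 F [0.2 0.4 0.7]
fingertip [ 0.5131 -0.1839  0.3   ] [[351.1 168. ]] [[180. 171.]]
fingertip [ 0.5075 -0.0972  0.2957] [[318.1 167.3]] [[223. 175.]]
x s (281, 335) (297, 335) [119, 108, 78, 80, 104, 115, 113, 98, 77, 73, 72, 72, 72, 74, 73, 73, 74]
x s (318, 335) (334, 335) [102, 101, 103, 110, 114, 112, 120, 155, 174, 173, 150, 116, 135, 165, 174, 175, 177]
x s (281, 322) (297, 322) [110, 117, 108, 79, 70, 99, 113, 113, 97, 79, 72, 73, 74, 73, 74, 74, 74]
x s (318, 322) (334, 322) [100, 101, 101, 103, 111, 114, 117, 140, 164, 175, 167, 128, 117, 158, 177, 177, 176]
x s (300, 332) (300, 346) [60, 60, 62, 67, 71, 64, 56, 77, 99, 95, 80, 111, 157, 174, 146]
x s (296, 332) (296, 346) [74, 74, 73, 73, 70, 58, 68, 95, 110, 96, 69, 85, 118, 143, 134]
x s (318, 334) (318, 348) [101, 102, 102, 108, 101, 73, 61, 92, 134, 137, 108, 129, 169, 172, 139]
x t (236, 135) (248, 135) [121, 117, 98, 76, 119, 112, 85, 76, 73, 71, 69, 67, 66]
x t (262, 138) (273, 138) [69, 69, 73, 75, 75, 69, 91, 113, 89, 102, 120, 114]
x t (
[... 730 characters left out ...]
, 65, 70, 62, 54, 72, 94, 109, 128, 134, 110, 112, 152, 169, 144]
C s (296, 332) (296, 346) [72, 72, 70, 60, 63, 91, 111, 115, 110, 90, 82, 127, 162, 165, 133]
C s (318, 334) (318, 348) [100, 105, 98, 71, 61, 93, 137, 161, 162, 139, 104, 127, 164, 168, 137]
C t (236, 135) (248, 135) [119, 117, 97, 77, 112, 117, 95, 78, 72, 66, 67, 67, 65]
C t (262, 138) (273, 138) [73, 71, 71, 69, 72, 62, 88, 111, 90, 102, 118, 113]
C t (248, 139) (248, 152) [74, 74, 77, 76, 77, 68, 55, 71, 110, 119, 104, 87, 118, 118]
C t (262, 139) (262, 152) [73, 69, 70, 70, 67, 70, 64, 53, 82, 111, 102, 74, 83, 103]
C s ring 310.5 293.0 16.0 17.0 [0.6821 0.1051 0.177 ]
C t ring 253.0 116.5 9.0 10.0 [0.6778 0.1005 0.177 ]
```

```bash
python3 - <<'E'
from h import *
a=cv2.imread("pics/scene0.png");b=cv2.imread("pics/raw_s_C.png"); t0=cv2.imread("pics/top0.png");t1=cv2.imread("pics/raw_t_C.png")
def m(i,lo,hi,box):
    x,y,w,h=box; k=cv2.inRange(cv2.cvtColor(i[y:y+h,x:x+w],cv2.COLOR_BGR2HSV),lo,hi); M=cv2.moments(k,True); return (round(M['m10']/max(M['m00'],1)+x,1),round(M['m01']/max(M['m00'],1)+y,1),int(M['m00']))
br=((10,140,120),(30,255,255))
for nm,bx in(("stand right ring",(185,270,30,30)),("stand mid ring",(240,270,28,30))): print(nm,m(a,*br,bx),m(b,*br,bx))
print("tester diff",cv2.absdiff(a,b)[190:225,325:365].mean(),"tape s",cv2.absdiff(a,b)[175:205,208:244].mean())
print("tape top",cv2.absdiff(t0,t1)[230:262,314:347].mean(),"packed top",cv2.absdiff(t0,t1)[238:276,382:415].mean(),"red",cv2.absdiff(t0,t1)[145:182,400:434].mean(),"blue",cv2.absdiff(t0,t1)[298:325,360:394].mean())
for n,l in(("stray top",(395,195,40,38)),("packed top",(380,238,40,38))): print(n,m(t1,(5,70,60),(20,255,255),l),m(t0,(5,70,60),(20,255,255),l))
E
```

```text
stand right ring (198.3, 283.3, 137) (198.5, 283.3, 154)
stand mid ring (252.7, 287.1, 144) (252.7, 287.1, 156)
tester diff 6.726190476190476 tape s 15.927777777777777
tape top 20.085858585858585 packed top 22.749335459861776 red 16.338632750397455 blue 16.659767610748002
stray top (409.2, 212.3, 544) (430.2, 198.2, 4)
packed top (397.3, 257.2, 509) (398.3, 257.0, 460)
```

```bash
python3 -c "
from rig import bot
print(bot.hand_in())"
```

```text
the job is handed in; nothing more can be done
None
```

I handed the job in at about 29.8 s of the 64 s. The stray carton stands in the basket and the fallen stand is upright in the left square.

- **Carton:** I gripped it on the board and set it down in the free (+x) half of the basket that already held a carton. Pictures from both cameras show it upright there.
- **Stand:** I gripped it by its block. It stuck partway as it swung down in the jaws, so I jerked it upwards and levelled it against the board. After the first release it stood about 4 mm too far from the robot. I gripped it again and moved it back.
- **Last checks on the stand:** Edge profiles from both cameras put it within about 1–2 mm of the square's centre and about 1° of square to the marks. The socket ring lies over the foot, so it is upright. The arm was clear of everything, with the forces near zero.
- **Other things:** The socket rings of the other two stands and the packed carton are where they were, to within about a pixel. The tape roll, tester and red and blue boxes differ from the first picture only in brightness averages. I put that down to the arm's shadow and did not confirm it.

**Weak points in the checks:**
- The two cameras disagreed by about 4 mm in y, so I judged the centring against the marks in each picture.
- The picture-viewing limit ran out before the second release, so the final placing was checked by numbers only.
- The tool had drifted to a 2–6° tilt, so the stand settled flat only as the jaws opened.

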